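Fetch the multimeter from behind the bottles

TASK

The red multimeter lies in the wooden tray behind three bottles. First stand all three bottles upright on the blue side mat; then lay the multimeter face up on the grey foam pad, centred and lined up with it; and only then put each bottle back in the middle of the coaster that has its cap's colour. Drop nothing, knock no bottle over, and leave the circuit board where it is.

Things in the scene. Friction and masses are not known exactly. Their poses are not given: they have to be found in the camera images.
- bottle_black: Upright brown amber glass bottle with a black cap and a black label band. Round body, 38 mm diameter up to 75 mm above its underside, then shoulder and 27 mm cap; 105 mm tall; 0.1 to 0.2 kg. Origin: centre of underside. Starts on the black coaster; grip it along the coaster's x (neighbours stand 75 mm away along y), 60 to 68 mm above its underside so that the cap clears the gripper.
- bottle_green: Upright white plastic bottle with a green cap and a green label band. Round body, 38 mm diameter up to 75 mm above its underside, then shoulder and 27 mm cap; 105 mm tall; 0.1 to 0.2 kg. Origin: centre of underside. Starts on the green coaster; grip it along the coaster's x (neighbours stand 75 mm away along y), 60 to 68 mm above its underside so that the cap clears the gripper.
- bottle_yellow: Upright bare aluminium bottle with a yellow cap and a yellow label band. Round body, 38 mm diameter up to 75 mm above its underside, then shoulder and 27 mm cap; 105 mm tall; 0.1 to 0.2 kg. Origin: centre of underside. Starts on the yellow coaster; grip it along the coaster's x (neighbours stand 75 mm away along y), 60 to 68 mm above its underside so that the cap clears the gripper.
- coaster_black: Flat round black coaster, 56 mm diameter, 3 mm thick, fixed on the 6 mm floor of a pale wooden tray (190 x 270 mm, rim 18 mm high). Origin: centre of underside (z = 0.006); a bottle stands 3 mm above it. Axes as the tray's: x from the row of coasters towards the multimeter, y along the row (centres 75 mm apart; which colour is where changes).
- coaster_green: Flat round green coaster, 56 mm diameter, 3 mm thick, fixed on the 6 mm floor of a pale wooden tray (190 x 270 mm, rim 18 mm high). Origin: centre of underside (z = 0.006); a bottle stands 3 mm above it. Axes as the tray's: x from the row of coasters towards the multimeter, y along the row (centres 75 mm apart; which colour is where changes).
- coaster_yellow: Flat round yellow coaster, 56 mm diameter, 3 mm thick, fixed on the 6 mm floor of a pale wooden tray (190 x 270 mm, rim 18 mm high). Origin: centre of underside (z = 0.006); a bottle stands 3 mm above it. Axes as the tray's: x from the row of coasters towards the multimeter, y along the row (centres 75 mm apart; which colour is where changes).
- meter: Red pocket multimeter, grey face, greenish screen, black dial, face up on the tray's 6 mm floor about 90 mm behind the row of bottles. 52 mm wide (its x), 105 long (its y), 24 thick plus 4 mm of unfelt face details; about 0.17 kg. Origin: centre of underside, z out of the face. Grip across its width from above. A spool and a pot, up to 34 mm tall, stand off its ends.
- side_mat: Blue mat lying on the table beside the other work places, 130 mm (its x) by 220 mm (its y), 3 mm thick, fixed, empty at the start: the side area for the bottles. Origin: centre of its underside. Three bottles fit in a row along its y, 70 mm apart.
- foam_pad: Grey foam pad (firm), 76 mm (its x) by 130 mm (its y), 4 mm thick, fixed on top of a pale stone slab 20 mm high (220 x 220 mm); the rest for the multimeter, which lies with its long side along the pad's y. Origin: centre of its underside, z = 0.020.
- circuit_board: Dark circuit board with brass-coloured and white components, 68 mm (its x) by 150 mm (its y), 4 mm thick with parts up to 6 mm, lying loose on the stone slab beside the foam pad, its centre 110 mm from the pad's along the pad's x (give or take 10 mm). Origin: centre of its underside. To be left where it is.
There are look-alikes about, which are no part of the job. Leave any pink or turquoise look-alike of the bottle_green alone.

How it is judged:
By the outcome, as a careful person would: the job done as asked, in the order asked, and still so for the second after the job is handed in, with the robot touching nothing.
It also fails if it takes over 147 s, if anything falls off the work surface, if the arm or the gripper's body presses on something with over 40 N, if the wrist force passes 120 N, or if a joint passes its speed limit or range.

ROBOT

A 6-joint arm with a two-finger parallel gripper is mounted at the origin on the work surface. World frame = base frame: x ahead of the robot, y to its left, z up, the work surface at z = 0. Lengths are in mm, angles in rad, forces in N, time in s.
With the tool pointing down it reaches from about 350 to 875 mm from the base axis. Payload 4.2 kg.
Tool frame: the origin (TCP) lies between the finger pads; the fingertips stand 14 mm ahead of it and the grasp point (between the pads) lies 5 mm behind it (robot.tips_ahead is the distance from the TCP to the fingertips, in mm); z points along the fingers, y is the line along which they close (so a half turn about z gives the same grasp; the last joint's range is limited). The gripper opens to 87 mm and grips with 3 to 60 N. Pads are 19 mm wide; open, the fingers measure 117 mm over their backs; the gripper's body (75 mm by 190 mm) begins 51 mm behind the grasp point.
Start: joints at [1.607, 0.385, 0.008, 0, -1.194, -0.259], TCP at [138.069, 609.538, 236.55] pointing down, gripper open.
Joint ranges: [-3.14, 3.14], [-1.21, 2.06], [-1.07, 1.41], [-3.16, 2.05], [-2.99, -0.16], [-3.1, 3.1]. Speed limits (rad/s): [2.79, 2.79, 3.14, 3.14, 3.14, 3.14].

INTERFACE

Orientations are given as a rotation vector (axis times angle).
In Python, from station import robot gives the robot as it stands.
- The arm moves only by the shell command python3 -m inch 'ROWS' [OPENING] [FORCE]. ROWS is JSON, a list of rows, each an object with "slide": the shift along the tool's x, y, z in cm, a list of three; "twist": the turn about the tool's z in degrees. A call has 1 to 5 rows; each row shifts and turns the commanded pose from where the row before left it, along the tool's axes as they then stand; what a row does not reach is not made up. A row lasts 1/8 s, in which the tool goes at most 62.5 mm and 10.7 degrees, less where a joint would pass 70% of its speed; a pose out of reach is approached as far as the arm can. A call with a gripper value outside its range is refused whole. OPENING is the finger opening in cm, from 0 to 8.7, set as the call begins (- or left out, the last holds). The fingers move at their own pace and stop on an object; FORCE is the grip in N (left out, the last holds). Time passes only in rows, so rows that do not move let the fingers close. It gives the time, the measured TCP pose, the force, the opening and the grip force at its end, in the units of the state.
- robot.get_state(): the state, without advancing time (a new reading comes with each control period).
- robot.capture(name): name is "side" or "top" or "wrist"; returns a dict with "img" (420x560x3 uint8, red, green, blue), "intrinsics" (3x3 intrinsics, pixels), "eye" and "orientation" of the camera in the world. Camera axes: x right, y down, z forward; pixel columns grow to the right and rows downward; lengths in mm; the calibration is good to about 2 mm. A picture is of the moment at which its call begins. There is no depth.
- robot.hand_in(): hands the job in; it is judged then, once.
The state is a dict: "clock": time; "q": joint angles; "joint_velocities": joint speeds; "joint_torque": joint torques, N m; "tcp_pos": TCP position; "ee_rot": TCP orientation; "contact_force": force on the tool from outside, world axes, zero at the start; "wrist_torque": the same for the moment, N m; "gripper_width": opening from 0.0 (shut) to 1.0 (fully open); "grip_force": force on a finger pad.
Only numpy, scipy, OpenCV 4.12 (cv2) and the standard library are available. Lean on these libraries where they do the work, as an engineer would, in place of code of your own. Each camera call takes 0.05 s, during which the arm holds its last target. There are 200 camera calls.

## Working session

There is one attempt and no reset: what is moved stays moved. The work goes in short steps, Python scripts to look and compute and a shell command to move; the robot and the scene stay as the last step left them, time stands still between calls to the robot, and variables do not carry over. Pictures are saved under pics/ and viewed, at most 14 in all, crops included, and the job is handed in when it is done.

```bash
ls; mkdir -p pics
python3 - <<'E'
from station import robot
import cv2
s=robot.get_state(); print({k:s[k] for k in('clock','tcp_pos','ee_rot','gripper_width')})
for n in('top','side'):
    c=robot.capture(n); cv2.imwrite(f'pics/{n}0.png',c['img'][:,:,::-1]); print(n,c['intrinsics'],c['eye'],c['orientation'])
E
```

```text
pics
{'clock': 0.0, 'tcp_pos': array([137.94819425, 609.00473215, 235.46167132]), 'ee_rot': array([ 3.11992128e+00, -3.49299960e-01, -2.30402437e-04]), 'gripper_width': 1.0022264654905562}
top [[380.09100526   0.         278.09710164]
 [  0.         380.09100526 213.09330603]
 [  0.           0.           1.        ]] [402.39612079 -29.95639085 943.21288841] [-2.20133593  2.15880124 -0.05953417]
side [[415.93841135   0.         278.63401185]
 [  0.         415.93841135 203.12139314]
 [  0.           0.           1.        ]] [285.93298367 504.6905445  750.26270238] [-0.48632996  2.82467905 -0.99479824]
```

View pics/top0.png

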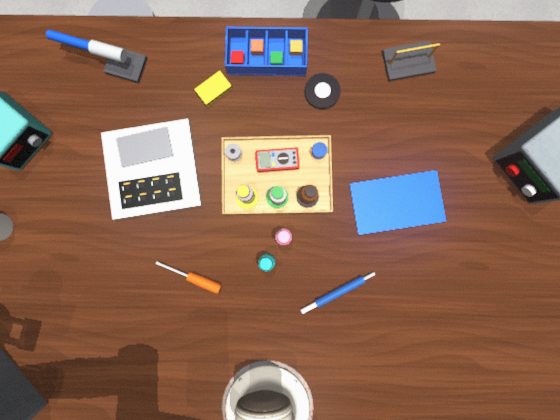

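View pics/side0.png

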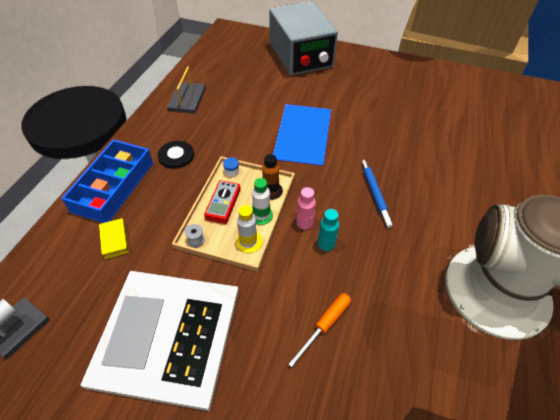

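Top view: tray at about (277,175), caps yellow (244,192), green (277,193), black (309,192). The meter is at (277,159), the blue mat at (398,202), the pad at (145,147) and the board at (150,190). The pink (284,237) and turquoise (266,263) look-alikes stand robot-side of the row. The side view agrees. Next I'll measure.

```bash
cat > h.py <<'E'
import numpy as np, cv2
from scipy.spatial.transform import Rotation as R
from station import robot
def ray(c,px):
    K=c['intrinsics']; M=R.from_rotvec(c['orientation']).as_matrix()
    return M@np.linalg.inv(K)@np.array([px[0],px[1],1.])
def w(c,px,z):
    d=ray(c,px); e=np.array(c['eye']); return (e+d*(z-e[2])/d[2])[:2]
def proj(c,P):
    M=R.from_rotvec(c['orientation']).as_matrix(); v=c['intrinsics']@(M.T@(np.array(P,float)-c['eye'])); return v[:2]/v[2]
def tri(c1,p1,c2,p2):
    A=np.c_[ray(c1,p1),-ray(c2,p2)]; t=np.linalg.lstsq(A,np.array(c2['eye'])-c1['eye'],rcond=None)[0]
    a=c1['eye']+A[:,0]*t[0]; b=c2['eye']-A[:,1]*t[1]; return (a+b)/2,np.linalg.norm(a-b)
def blobs(img,lo,hi,amin=30,box=None):
    h=cv2.cvtColor(img,cv2.COLOR_RGB2HSV); m=cv2.inRange(h,np.array(lo),np.array(hi))
    if box: k=np.zeros_like(m); k[box[1]:box[3],box[0]:box[2]]=1; m=m*k
    cs,_=cv2.findContours(m,cv2.RETR_EXTERNAL,cv2.CHAIN_APPROX_NONE)
    return sorted([k for k in cs if cv2.contourArea(k)>=amin],key=cv2.contourArea,reverse=True)
def rect(c,cnt,z):
    # minimum rectangle of a contour in the plane z: centre, sizes, long-axis angle (deg) 
    p=np.array([w(c,q[0],z) for q in cnt],np.float32); (cx,cy),(a,b),t=cv2.minAreaRect(p)
    if a<b: a,b,t=b,a,t+90
    return np.round([cx,cy,a,b,(t+90)%180-90],1)
def tool():
    s=robot.get_state(); M=R.from_rotvec(s['ee_rot']).as_matrix(); return np.array(s['tcp_pos']),M
def go(x,y,z,ydeg=None):
    """slide (cm, current tool axes) and twist (deg) to a TCP target whose tool y lies along world direction ydeg"""
    p,M=tool(); d=M.T@(np.array([x,y,z])-p)/10
    cur=np.degrees(np.arctan2(M[1,1],M[0,1])); t=0 if ydeg is None else -((ydeg-cur+90)%180-90)
    print('slide cm',d.round(2),'twist',round(t,1),'cur ydeg',round(cur,1),'tcp',p.round(1))
E
python3 - <<'E'
from h import *
T=robot.capture('top'); S=robot.capture('side'); np.save('c.npy',[T,S],allow_pickle=True)
I=T['img']
print('mat',rect(T,blobs(I,(100,150,120),(125,255,255),500,(330,150,470,260))[0],3))
print('slab',rect(T,blobs(I,(0,0,190),(180,50,255),500,(80,100,215,230))[0],20))
print('pad',rect(T,blobs(I,(0,0,110),(180,40,185),200,(112,125,178,169))[0],24))
print('meter',rect(T,blobs(I,(0,120,100),(10,255,255),30,(250,140,305,178))[0],28), [len(b) for b in blobs(I,(0,120,100),(10,255,255),30,(250,140,305,178))])
print('board',rect(T,blobs(I,(0,0,0),(180,255,70),200,(112,165,190,212))[0],24))
print('tray',rect(T,blobs(I,(12,40,140),(30,200,255),500,(210,125,345,225))[0],18))
z=114
for n,lo,hi in(('yel',(24,150,130),(34,255,255)),('grn',(55,120,60),(85,255,255))):
  for c,b in((T,(230,180,340,215)),(S,(215,140,295,260))):
    print(n,[np.round(cv2.minEnclosingCircle(k)[0]+(cv2.contourArea(k),),1) for k in blobs(c['img'],lo,hi,10,b)])
cv2.imwrite('pics/topc.png',cv2.resize(I[120:225,95:345],None,fx=3.2,fy=3.2,interpolation=cv2.INTER_CUBIC)[:,:,::-1])
E
```

```text
mat [ 501.9 -321.2  196.9  127.9  -80.1]
slab [570.4 301.2 220.8 220.8  10.3]Traceback (most recent call last):
  File "<stdin>", line 6, in <module>
IndexError: list index out of range
```

Run:
```python
from h import *
T,S=np.load('c.npy',allow_pickle=True); I=T['img']
cv2.imwrite('pics/topc.png',cv2.resize(I[120:225,95:345],None,fx=3.2,fy=3.2,interpolation=cv2.INTER_CUBIC)[:,:,::-1])
H=cv2.cvtColor(I,cv2.COLOR_RGB2HSV)
print('hsv pad',H[147,145],H[140,125],'board',H[190,123],'mat',H[200,398],H[205,357],H[180,435])
def t(n,c,lo,hi,a,box,z):
    for k in blobs(c['img'],lo,hi,a,box)[:2]: print(n,rect(c,k,z),cv2.contourArea(k))
t('mat',T,(95,100,60),(130,255,255),500,(330,150,470,260),3)
t('pad',T,(0,0,90),(180,60,200),200,(105,122,178,169),24)
t('meter',T,(0,120,80),(10,255,255),30,(250,140,305,178),28)
t('meter2',T,(170,120,80),(180,255,255),30,(250,140,305,178),28)
t('board',T,(0,0,0),(180,255,80),200,(112,165,190,212),24)
t('tray',T,(10,40,120),(32,220,255),500,(205,125,345,225),18)
for n,lo,hi in(('yel',(24,150,130),(34,255,255)),('grn',(55,120,60),(85,255,255))):
  for c,b in((T,(230,180,340,215)),(S,(215,140,295,260))):
    print(n,[np.round(cv2.minEnclosingCircle(k)[0]+(cv2.contourArea(k),),1) for k in blobs(c['img'],lo,hi,8,b)])
```

```text
hsv pad [132   6 205] [120   5 206] board [  0   3 176] mat [105 156 252] [105 141 252] [106 166 252]
mat [ 500.  -310.7  220.5  130.4  -80.1] 4549.5
meter [596.1 -11.  105.3  53.7 -84.4] 873.0
board [515.4 297.8 146.7  64.7 -79.7] 1190.0
tray [561.1  -5.  344.8 246.2 -89.1] 12763.5
yel []
yel [array([249. , 241. , 350.5]), array([245.5, 212.4, 154. ])]
grn []
grn [array([261.3, 213.8, 150. ]), array([260. , 184.5, 124.5])]
```

View pics/topc.png

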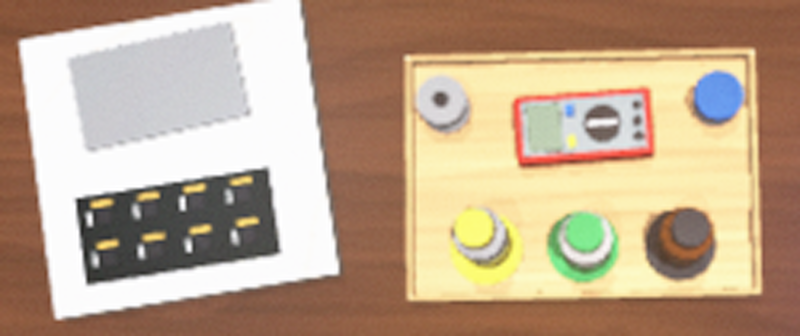

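The crop shows the pad, the board, the meter tilted about 5° on the tray, and the bottles yellow, green, black from left to right. Next: refine, then plan an approach with a closer wrist view.

Run:
```python
from h import *
T,S=np.load('c.npy',allow_pickle=True); I=T['img']
f=lambda x,y:(x/3.2+95-.35,y/3.2+120-.35)
tr=np.array([w(T,f(*p),18) for p in((404,54),(755,48),(762,293),(407,300))],np.float32)
print('tray',cv2.minAreaRect(tr),np.degrees(np.arctan2(*(tr[1]-tr[0])[::-1])),np.degrees(np.arctan2(*(tr[2]-tr[3])[::-1])))
for n,a,b in(('y',(474,228),(486,243)),('g',(588,234),(583,246)),('k',(690,228),(681,243))):
    print(n,'cap',w(T,f(*a),114),'coaster',w(T,f(*b),9))
k=[k for k in blobs(I,(0,0,150),(180,40,225),200,(112,122,178,170))]
for q in k[:2]: print('pad',rect(T,q,24))
k=blobs(S['img'],(0,0,120),(180,40,215),300,(95,285,165,375))
for q in k[:2]: print('pad side',rect(S,q,24))
k=blobs(S['img'],(95,100,60),(130,255,255),500,(265,95,340,170)); print('mat side',rect(S,k[0],3))
k=blobs(S['img'],(0,120,80),(10,255,255),30,(195,175,245,225))+blobs(S['img'],(170,120,80),(180,255,255),30,(195,175,245,225)); print('meter side',rect(S,k[0],20))
p,d=tri(T,f(474,228),S,(245.5,212.4)); print('yel tri',p,d)
p,d=tri(T,f(588,234),S,(260,184.5)); print('grn tri',p,d)
go(500,-30,330,0)
W=robot.capture('wrist'); print(W['eye'],W['orientation'],W['intrinsics'][0,0]); p,M=tool(); print(M.T@(W['eye']-p))
```

```text
tray ((562.7625732421875, -10.553390502929688), (191.06256103515625, 271.5198974609375), 2.2233383655548096) -88.065544 -87.776665
y cap [506.30645412  60.48229301] coaster [507.96615296  62.33832042]
g cap [503.59959744 -17.90779676] coaster [507.02242155 -12.70658911]
k cap [509.02039427 -87.72889526] coaster [510.74829002 -88.27332903]
pad [622.7 315.8 130.9  77.2 -76.1]
pad side [624.  317.  130.8  76.8 -76.1]
mat side [ 502.1 -312.7  225.   131.1  -80. ]
meter side [599.9 -12.5 119.6  57.  -84.3]
yel tri [507.24518269  61.16601548 108.3297895 ] 0.46942461744710323
grn tri [506.00270379 -17.40313074 106.41949845] 3.036961793107385
slide cm [49.44 54.35 -9.33] twist 77.2 cur ydeg -102.8 tcp [138.  609.2 235.9]
[218.16703327 591.07495948 382.98977681] [ 1.82973065 -2.28910866 -0.34791379] 346.5886219347166
[  82.18510567    0.21306075 -146.97047967]
```

```bash
python3 -c "
from h import *
go(508,-12,300,2.2)"
python3 -m inch '[{"slide":[0,0,-3]},{"slide":[0,0,-3.4]}]'
python3 -c "
from h import *
go(508,-12,300,2.2)"
```

```text
slide cm [49.81 52.42 -6.34] twist 75.0 cur ydeg -102.8 tcp [138.  609.3 236. ]
slide cm [49.81 52.42 -6.34] twist 75.0 cur ydeg -102.8 tcp [138.  609.3 236. ]$[0]: bad value
```

Rows seem to need both keys.

```bash
python3 -m inch '[{"slide":[0,0,-3],"twist":0},{"slide":[3.8,4,-3.4],"twist":0},{"slide":[3.8,4,0],"twist":0},{"slide":[3.8,4,0],"twist":0},{"slide":[3.8,4,0],"twist":0}]'
python3 -c "
from h import *
go(508,-12,300,2.2)"
```

```text
clock: 0.88
tcp_pos: [250.5, 419.9, 299.4]
ee_rot: [-3.122, 0.348, -0.0]
contact_force: [0.6, 0.8, -0.1]
gripper_width: 1.003
grip_force: 0.0
slide cm [34.64 36.45 -0.06] twist 75.1 cur ydeg -102.7 tcp [250.5 419.9 299.4]
```

```bash
python3 -m inch '[{"slide":[3.8,4,0],"twist":0},{"slide":[3.8,4,0],"twist":0},{"slide":[3.8,4,0],"twist":0},{"slide":[3.8,4,0],"twist":0},{"slide":[3.8,4,0],"twist":0}]' >/dev/null
python3 -m inch '[{"slide":[3.8,4,0],"twist":0},{"slide":[3.8,4,0],"twist":0},{"slide":[3.8,4,0],"twist":0},{"slide":[3.8,4,0],"twist":0},{"slide":[0,0,0],"twist":10}]' >/dev/null
python3 -m inch '[{"slide":[0,0,0],"twist":10},{"slide":[0,0,0],"twist":10},{"slide":[0,0,0],"twist":10},{"slide":[0,0,0],"twist":10},{"slide":[0,0,0],"twist":10}]' >/dev/null
python3 -m inch '[{"slide":[0,0,0],"twist":10},{"slide":[0,0,0],"twist":5},{"slide":[0,0,0],"twist":0}]'
python3 - <<'E'
from h import *
go(508,-12,300,2.2)
W=robot.capture('wrist'); np.save('w.npy',[W],allow_pickle=True)
cv2.imwrite('pics/w1.png',W['img'][:,:,::-1])
for n,P in(('y',(505,62.4,114)),('g',(507.8,-12.6,114)),('k',(510.5,-87.5,114))): print(n,proj(W,P).round(1))
E
```

```text
clock: 3.12
tcp_pos: [503.8, -5.1, 299.3]
ee_rot: [2.265, -2.176, -0.0]
contact_force: [-0.1, 0.7, 0.7]
gripper_width: 0.997
grip_force: 0.0
slide cm [ 0.71 -0.39 -0.07] twist 0.1 cur ydeg -177.7 tcp [503.8  -5.1 299.3]
y [275.2 246.5]
g [275.2 176.2]
k [275.3  96.1]
```

View pics/w1.png

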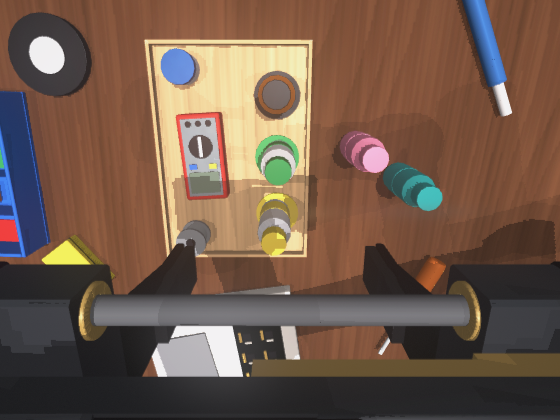

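Wrist view: caps at black (276,94), green (278,170), yellow (273,242), coasters beneath, meter (202,155), all within about 6 px of the prediction. Refining from this closer view.

Run:
```python
from h import *
W,=np.load('w.npy',allow_pickle=True); I=W['img']
H=cv2.cvtColor(I,cv2.COLOR_RGB2HSV); print(H[165,278],H[242,273],H[140,265],H[204,275])
c=lambda k:cv2.minEnclosingCircle(k)
for n,p in(('k',(276.5,93.5)),('g',(278,170.5)),('y',(273,242))): print(n,'cap',w(W,p,114).round(1))
for k in blobs(I,(50,80,40),(85,255,255),40,(245,125,310,195)): print('green',[np.round(v,1) for v in c(k)],cv2.boundingRect(k), w(W,c(k)[0],9).round(1))
for k in blobs(I,(22,140,60),(35,255,255),40,(245,190,305,260)): print('yel',[np.round(v,1) for v in c(k)],cv2.boundingRect(k))
for k in blobs(I,(0,0,0),(180,255,110),200,(240,60,308,125)): print('black',[np.round(v,1) for v in c(k)],cv2.boundingRect(k), w(W,c(k)[0],9).round(1))
h=cv2.bitwise_or(cv2.inRange(H,(0,120,60),(8,255,255)),cv2.inRange(H,(172,120,60),(180,255,255))); h[:100]=0;h[210:]=0;h[:,:165]=0;h[:,240:]=0
k=max(cv2.findContours(h,cv2.RETR_EXTERNAL,cv2.CHAIN_APPROX_NONE)[0],key=cv2.contourArea)
print('meter',rect(W,k,28))
tr=np.array([w(W,p,18) for p in((147,41),(312,41),(306,256),(169,257))],np.float32); print('tray',cv2.minAreaRect(tr),tr.round(1).tolist())
cv2.imwrite('pics/w1c.png',cv2.resize(I[30:270,140:320],None,fx=2.5,fy=2.5,interpolation=cv2.INTER_CUBIC)[:,:,::-1])
```

```text
[ 63 114 185] [ 23 170 204] [ 63 112 210] [ 22 154 146]
k cap [509.5 -89.8]
g cap [505.3 -18.4]
y cap [507.4  57.4]
green [array([277.7, 171.2]), np.float64(13.5)] (265, 158, 26, 27) [505.2   4.5]
green [array([276.7, 156.5]), np.float64(21.7)] (255, 135, 44, 36) [507.2 -14.5]
yel [array([273.7, 240.5]), np.float64(14.2)] (261, 227, 25, 28)
yel [array([276.8, 212.3]), np.float64(20.6)] (257, 193, 41, 34)
meter [595.9 -13.2 105.   54.5 -84.4]
tray ((560.2158203125, -10.657699584960938), (186.21771240234375, 268.552490234375), 2.2192435264587402) [[658.4000244140625, -140.8000030517578], [472.3999938964844, -148.39999389648438], [462.1000061035156, 118.0], [648.0999755859375, 127.0999984741211]]
```

View pics/w1c.png

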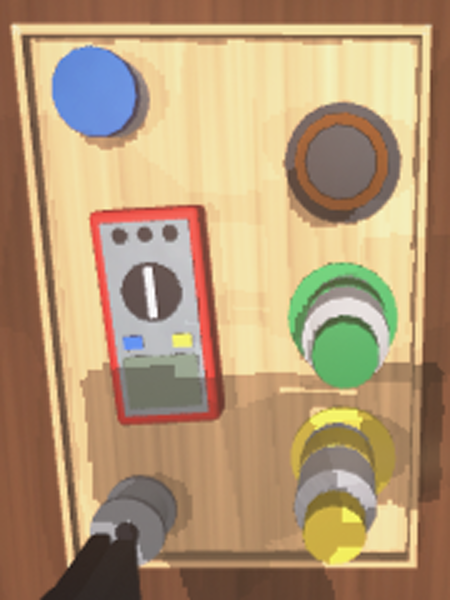

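The bottles sit a few mm off the coaster centres: green is about 4 mm toward -y and -x. Black first.

```bash
python3 -m inch '[{"slide":[4.1,-0.2,5],"twist":0},{"slide":[4.2,-0.2,5],"twist":0},{"slide":[0,0,0],"twist":0}]' 5.8 20 >/dev/null
python3 - <<'E'
from h import *
go(509.3,-88.5,69,2.2)
W=robot.capture('wrist'); cv2.imwrite('pics/w2.png',W['img'][:,:,::-1])
for P in((509.3,-88.5,114),(505,-17.5,114)): print(proj(W,P).round(1))
E
```

```text
slide cm [ 0.19 -0.22 13.01] twist -0.1 cur ydeg -177.9 tcp [508.2 -86.6 199.2]
[276.2 215.2]
[278.6 302.5]
```

View pics/w2.png

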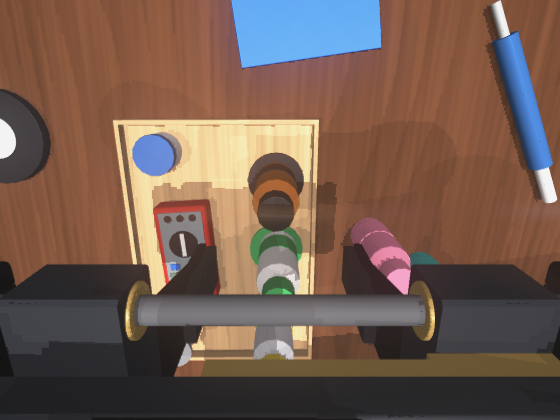

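Black cap at (275,210), about 3 mm further in -y than predicted. I'll use y = -90.

```bash
python3 -m inch '[{"slide":[0.3,-0.1,3],"twist":0},{"slide":[0,0,4],"twist":0},{"slide":[0,0,4],"twist":0},{"slide":[0,0,2],"twist":0},{"slide":[0,0,0],"twist":0}]' 
python3 -m inch '[{"slide":[0,0,0],"twist":0},{"slide":[0,0,0],"twist":0},{"slide":[0,0,0],"twist":0},{"slide":[0,0,0],"twist":0},{"slide":[0,0,0],"twist":0}]' 3 20
```

```text
clock: 4.22
tcp_pos: [512.7, -86.8, 73.4]
ee_rot: [2.267, -2.175, 0.0]
contact_force: [-0.2, 0.2, 1.6]
gripper_width: 0.665
grip_force: 0.0
clock: 4.85
tcp_pos: [512.5, -87.7, 74.2]
ee_rot: [-2.264, 2.177, -0.002]
contact_force: [-2.2, 0.5, 5.9]
gripper_width: 0.433
grip_force: 19.8
```

```bash
python3 -m inch '[{"slide":[0,0,0],"twist":0},{"slide":[0,0,0],"twist":0}]'
python3 - <<'E'
from h import *
for i in range(3): print(robot.get_state()['tcp_pos'].round(1), robot.get_state()['gripper_width'].round(3)); 
W=robot.capture('wrist'); cv2.imwrite('pics/w3.png',W['img'][:,:,::-1])
print(tool()[0])
E
```

```text
clock: 5.1
tcp_pos: [512.5, -87.7, 74.2]
ee_rot: [-2.264, 2.177, -0.002]
contact_force: [-2.4, 0.0, 6.3]
gripper_width: 0.432
grip_force: 19.8Traceback (most recent call last):
  File "<stdin>", line 2, in <module>
AttributeError: 'float' object has no attribute 'round'
```

```bash
python3 -m inch '[{"slide":[0,0,0],"twist":0},{"slide":[0,0,0],"twist":0},{"slide":[0,0,0.3],"twist":0},{"slide":[0,0,0.3],"twist":0},{"slide":[0,0,0],"twist":0}]' 5.8 20
python3 - <<'E'
from h import *
W=robot.capture('wrist'); cv2.imwrite('pics/w3.png',W['img'][:,:,::-1])
print(tool()[0])
E
```

```text
clock: 5.72
tcp_pos: [511.7, -87.6, 66.7]
ee_rot: [2.264, -2.177, -0.001]
contact_force: [0.3, 0.4, 0.5]
gripper_width: 0.663
grip_force: 0.0
[511.87782412 -87.64808702  66.90152849]
```

View pics/w3.png

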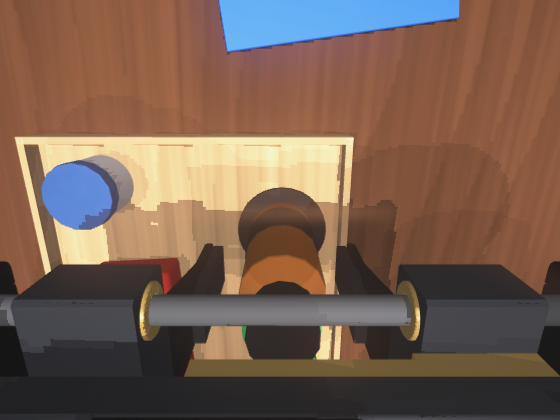

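Black is centred between the fingers: coaster at (282,225), body at (283,270). Grip and lift.

```bash
python3 -m inch '[{"slide":[0,0,0],"twist":0},{"slide":[0,0,0],"twist":0},{"slide":[0,0,0],"twist":0},{"slide":[0,0,-1],"twist":0},{"slide":[0,0,-3],"twist":0}]' 3 20
python3 -m inch '[{"slide":[0,0,-4],"twist":0},{"slide":[0,0,-4],"twist":0},{"slide":[0,0,-3],"twist":0},{"slide":[0,0,0],"twist":0},{"slide":[0,0,0],"twist":0}]'
python3 -c "
from h import *
go(512.5,-380.5,217,9.9)"
```

```text
clock: 6.4
tcp_pos: [510.7, -87.7, 106.5]
ee_rot: [2.262, -2.176, -0.005]
contact_force: [1.4, -0.1, -1.4]
gripper_width: 0.433
grip_force: 19.9
clock: 7.02
tcp_pos: [511.1, -87.5, 216.3]
ee_rot: [2.263, -2.178, -0.003]
contact_force: [-0.2, -0.3, -2.0]
gripper_width: 0.431
grip_force: 19.9
slide cm [29.28  0.99 -0.08] twist -7.7 cur ydeg -177.8 tcp [511.1 -87.5 216.3]
```

```bash
python3 -m inch '[{"slide":[3,0.1,0],"twist":0},{"slide":[5,0.2,0],"twist":0},{"slide":[5,0.2,0],"twist":0},{"slide":[5,0.2,0],"twist":0},{"slide":[5,0.2,0],"twist":0}]' >/dev/null
python3 -m inch '[{"slide":[4,0.1,0],"twist":0},{"slide":[2.3,0,0],"twist":0},{"slide":[0,0,0],"twist":-7.7},{"slide":[0,0,0],"twist":0},{"slide":[0,0,0],"twist":0}]'
python3 - <<'E'
from h import *
go(512.5,-380.5,61,9.9)
W=robot.capture('wrist'); T=robot.capture('top'); print(tool()[0])
cv2.imwrite('pics/w4.png',np.hstack([W['img'],T['img'][120:,330:]])[:,:,::-1] if 0 else W['img'][:,:,::-1])
E
```

```text
clock: 8.28
tcp_pos: [513.1, -380.3, 216.1]
ee_rot: [2.403, -2.022, -0.003]
contact_force: [-0.5, 0.3, -1.5]
gripper_width: 0.43
grip_force: 19.9
slide cm [ 0.03  0.04 15.51] twist -0.1 cur ydeg -170.2 tcp [ 513.1 -380.3  216.1]
[ 513.38552327 -380.32253298  216.79712916]
```

View pics/w4.png

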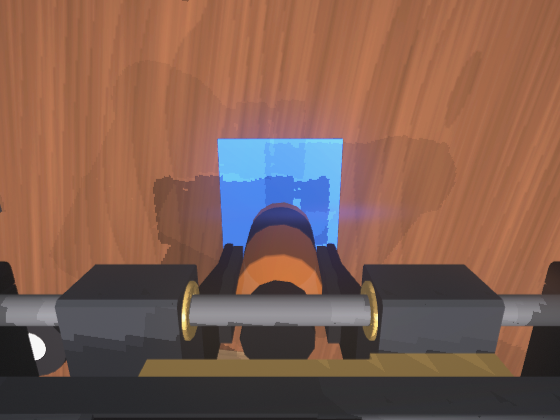

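The bottle is held upright over the mat, squarely aligned (mat far edge at row 139). Lower.

```bash
python3 -m inch '[{"slide":[0,0,4],"twist":0},{"slide":[0,0,4],"twist":0},{"slide":[0,0,4],"twist":0},{"slide":[0,0,2],"twist":0},{"slide":[0,0,0.8],"twist":0}]'
python3 -m inch '[{"slide":[0,0,0],"twist":0},{"slide":[0,0,0],"twist":0},{"slide":[0,0,0.2],"twist":0},{"slide":[0,0,0.1],"twist":0},{"slide":[0,0,0],"twist":0}]'
```

```text
clock: 9.0
tcp_pos: [512.9, -380.2, 67.8]
ee_rot: [2.405, -2.02, -0.004]
contact_force: [-0.1, 0.8, -1.5]
gripper_width: 0.432
grip_force: 19.9
clock: 9.62
tcp_pos: [513.4, -380.8, 66.3]
ee_rot: [-2.405, 2.021, -0.0]
contact_force: [0.2, -0.1, -1.3]
gripper_width: 0.429
grip_force: 19.9
```

```bash
python3 -m inch '[{"slide":[0,0,0.3],"twist":0},{"slide":[0,0,0.1],"twist":0},{"slide":[0,0,0],"twist":0},{"slide":[0,0,0],"twist":0}]'
python3 -m inch '[{"slide":[0,0,0.1],"twist":0},{"slide":[0,0,0],"twist":0},{"slide":[0,0,0],"twist":0}]'
```

```text
clock: 10.12
tcp_pos: [513.5, -380.8, 62.2]
ee_rot: [2.405, -2.021, 0.0]
contact_force: [-0.5, -0.5, -1.4]
gripper_width: 0.428
grip_force: 19.9
clock: 10.5
tcp_pos: [513.6, -380.8, 61.3]
ee_rot: [-2.405, 2.021, -0.001]
contact_force: [-0.5, 0.1, -0.9]
gripper_width: 0.43
grip_force: 19.9
```

```bash
python3 -m inch '[{"slide":[0,0,0.1],"twist":0},{"slide":[0,0,0],"twist":0},{"slide":[0,0,0],"twist":0}]'
python3 -m inch '[{"slide":[0,0,0],"twist":0},{"slide":[0,0,0],"twist":0},{"slide":[0,0,0],"twist":0},{"slide":[0,0,-3],"twist":0},{"slide":[0,0,-6],"twist":0}]' 5.8 20
python3 -m inch '[{"slide":[0,0,-5],"twist":0},{"slide":[0,0,0],"twist":0},{"slide":[0,0,0],"twist":0}]'
python3 - <<'E'
from h import *
T=robot.capture('top'); S=robot.capture('side')
cv2.imwrite('pics/t5.png',np.hstack([cv2.resize(T['img'][130:260,210:460],None,fx=1.6,fy=1.6),cv2.resize(S['img'][90:270,170:350],None,fx=2.2,fy=2.2)[:208]])[:,:,::-1])
go(505,-18,180,2.2)
E
```

```text
clock: 10.88
tcp_pos: [513.6, -381.1, 61.2]
ee_rot: [2.406, -2.02, 0.002]
contact_force: [-0.8, 0.1, 5.3]
gripper_width: 0.433
grip_force: 19.9
clock: 11.5
tcp_pos: [511.9, -379.8, 147.8]
ee_rot: [2.404, -2.02, -0.012]
contact_force: [0.9, -0.8, 0.5]
gripper_width: 0.667
grip_force: 0.0
clock: 11.88
tcp_pos: [513.1, -380.3, 199.5]
ee_rot: [-2.405, 2.021, 0.002]
contact_force: [0.6, -0.2, -1.8]
gripper_width: 0.667
grip_force: 0.0
slide cm [-35.82  -5.49   1.89] twist 7.7 cur ydeg -170.1 tcp [ 512.6 -380.3  198.3]
```

View pics/t5.png

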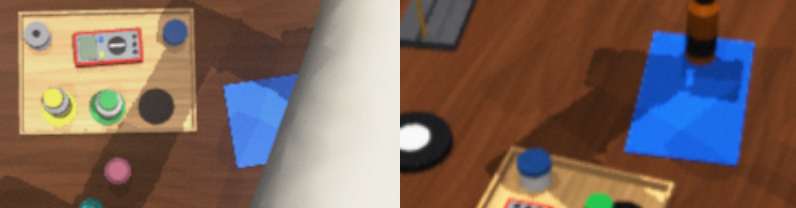

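Black stands upright near the far end of the mat, and its coaster is now bare. On to green.

```bash
python3 -m inch '[{"slide":[-4,-0.6,0],"twist":0},{"slide":[-5.5,-0.8,0],"twist":0},{"slide":[-5.5,-0.8,0],"twist":0},{"slide":[-5.5,-0.9,0],"twist":0},{"slide":[-5.5,-0.9,0],"twist":0}]' >/dev/null
python3 -m inch '[{"slide":[-5.5,-0.8,0],"twist":0},{"slide":[-4.3,-0.7,0],"twist":0},{"slide":[0,0,0],"twist":7.7},{"slide":[0,0,0],"twist":0},{"slide":[0,0,0],"twist":0}]'
python3 - <<'E'
from h import *
go(505,-17.5,68,2.2)
W=robot.capture('wrist');T=robot.capture('top'); I=W['img']
for n,c,b in(('W',W,(200,120,360,290)),('T',T,(255,175,335,220))):
  for k in blobs(c['img'],(50,80,40),(85,255,255),15,b): print(n,'green',np.round(cv2.minEnclosingCircle(k),1) if 0 else cv2.minEnclosingCircle(k),cv2.boundingRect(k),'cap',w(c,cv2.minEnclosingCircle(k)[0],114).round(1),'coaster',w(c,cv2.minEnclosingCircle(k)[0],9).round(1))
  for k in blobs(c['img'],(0,0,0),(180,255,75),60,(200,60,360,250) if n=='W' else (297,180,330,212)): print(n,'black',cv2.boundingRect(k),w(c,cv2.minEnclosingCircle(k)[0],9).round(1),cv2.minEnclosingCircle(k)[1])
cv2.imwrite('pics/w6.png',I[:,:,::-1])
E
```

```text
clock: 13.22
tcp_pos: [505.6, -19.1, 199.5]
ee_rot: [2.265, -2.175, -0.001]
contact_force: [-0.4, 0.9, 0.2]
gripper_width: 0.665
grip_force: 0.0
slide cm [-0.17  0.03 13.15] twist 0.1 cur ydeg -177.7 tcp [505.6 -19.1 199.5]
W green ((279.1376647949219, 216.7211151123047), 20.150592803955078) (261, 197, 36, 40) cap [505.2 -19.9] coaster [503.6  17. ]
W green ((276.92523193359375, 186.72874450683594), 27.355304718017578) (250, 161, 55, 42) cap [507.6 -41.8] coaster [507.1 -14.8]
W black (337, 244, 20, 6) [430.7  48.7] 9.617792129516602
W black (203, 244, 20, 6) [572.8  55. ] 9.552586555480957
```

View pics/w6.png

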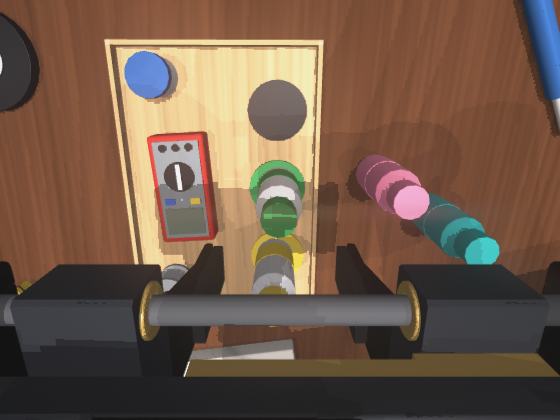

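Green cap at (279,217), coaster at (277,187), bare black coaster at (277,110). Descend, grip and lift green.

```bash
python3 -m inch '[{"slide":[0,0,4],"twist":0},{"slide":[0,0,4],"twist":0},{"slide":[0,0,4],"twist":0},{"slide":[0,0,1],"twist":0},{"slide":[0,0,0],"twist":0}]'
python3 -m inch '[{"slide":[0,0,0],"twist":0},{"slide":[0,0,0],"twist":0},{"slide":[0,0,0],"twist":0}]'
```

```text
clock: 13.95
tcp_pos: [506.2, -19.0, 70.3]
ee_rot: [2.264, -2.177, 0.0]
contact_force: [0.5, -0.3, -0.2]
gripper_width: 0.667
grip_force: 0.0
clock: 14.32
tcp_pos: [506.3, -18.5, 71.1]
ee_rot: [-2.263, 2.177, -0.001]
contact_force: [-0.1, -0.6, 0.5]
gripper_width: 0.666
grip_force: 0.0
```

```bash
python3 -m inch '[{"slide":[0,0.1,0.3],"twist":0},{"slide":[0,0,0],"twist":0},{"slide":[0,0,0],"twist":0}]'
python3 -m inch '[{"slide":[0,0,0],"twist":0},{"slide":[0,0,0],"twist":0},{"slide":[0,0,0],"twist":0},{"slide":[0,0,0],"twist":0},{"slide":[0,0,-1],"twist":0}]' 3 20
python3 -m inch '[{"slide":[0,0,-4],"twist":0},{"slide":[0,0,-4],"twist":0},{"slide":[0,0,-4],"twist":0},{"slide":[0,0,-2],"twist":0},{"slide":[0,0,0],"twist":0}]'
python3 -c "
from h import *
go(500.5,-311.5,217,9.9)"
```

```text
clock: 14.7
tcp_pos: [504.8, -18.7, 67.1]
ee_rot: [2.264, -2.177, -0.0]
contact_force: [0.2, 0.1, 0.4]
gripper_width: 0.668
grip_force: 0.0
clock: 15.32
tcp_pos: [503.7, -18.9, 76.6]
ee_rot: [2.262, -2.176, -0.003]
contact_force: [-0.2, 0.6, -1.2]
gripper_width: 0.428
grip_force: 20.0
clock: 15.95
tcp_pos: [505.4, -18.5, 219.0]
ee_rot: [-2.262, 2.175, -0.003]
contact_force: [0.7, -0.4, -2.5]
gripper_width: 0.436
grip_force: 20.0
slide cm [29.26  1.63  0.16] twist -7.7 cur ydeg -177.8 tcp [505.4 -18.5 219. ]
```

```bash
python3 -m inch '[{"slide":[3,0.2,0],"twist":0},{"slide":[5,0.3,0],"twist":0},{"slide":[5,0.3,0],"twist":0},{"slide":[5,0.3,0],"twist":0},{"slide":[5,0.3,0],"twist":0}]' >/dev/null
python3 -m inch '[{"slide":[4,0.2,0],"twist":0},{"slide":[2.3,0,0],"twist":0},{"slide":[0,0,0],"twist":-7.7},{"slide":[0,0,0],"twist":0},{"slide":[0,0,0],"twist":0}]'
python3 -m inch '[{"slide":[0,0,4],"twist":0},{"slide":[0,0,4],"twist":0},{"slide":[0,0,4],"twist":0},{"slide":[0,0,2],"twist":0},{"slide":[0,0,0.5],"twist":0}]' >/dev/null
python3 -m inch '[{"slide":[0,0,0],"twist":0},{"slide":[0,0,0],"twist":0},{"slide":[0,0,0],"twist":0}]'
```

```text
clock: 17.2
tcp_pos: [499.9, -311.6, 216.2]
ee_rot: [2.403, -2.022, -0.003]
contact_force: [0.6, -1.0, -2.3]
gripper_width: 0.43
grip_force: 20.0
clock: 18.2
tcp_pos: [500.8, -312.3, 73.3]
ee_rot: [-2.405, 2.02, -0.003]
contact_force: [-0.3, -0.0, -1.9]
gripper_width: 0.429
grip_force: 20.0
```

Need 61.1.

```bash
python3 -m inch '[{"slide":[0,0,0.7],"twist":0},{"slide":[0,0,0.3],"twist":0},{"slide":[0,0,0],"twist":0},{"slide":[0,0,0],"twist":0}]'
python3 -m inch '[{"slide":[0,0,0.1],"twist":0},{"slide":[0,0,0],"twist":0},{"slide":[0,0,0],"twist":0}]'
```

```text
clock: 18.7
tcp_pos: [500.3, -312.2, 62.1]
ee_rot: [2.405, -2.021, -0.0]
contact_force: [-0.1, -0.2, -1.4]
gripper_width: 0.436
grip_force: 20.0
clock: 19.08
tcp_pos: [500.5, -312.1, 61.3]
ee_rot: [-2.405, 2.021, -0.001]
contact_force: [-0.5, 0.8, -1.6]
gripper_width: 0.433
grip_force: 20.0
```

```bash
python3 -m inch '[{"slide":[0,0,0.1],"twist":0},{"slide":[0,0,0],"twist":0},{"slide":[0,0,0],"twist":0}]'
python3 -m inch '[{"slide":[0,0,0],"twist":0},{"slide":[0,0,0],"twist":0},{"slide":[0,0,0],"twist":0},{"slide":[0,0,-3],"twist":0},{"slide":[0,0,-6],"twist":0}]' 5.8 20
python3 -m inch '[{"slide":[0,0,-5],"twist":0},{"slide":[0,0,0],"twist":0},{"slide":[0,0,0],"twist":0}]' >/dev/null
python3 -c "
from h import *
go(506.5,58.5,200,2.2)"
```

```text
clock: 19.45
tcp_pos: [500.6, -312.3, 61.2]
ee_rot: [2.406, -2.02, 0.002]
contact_force: [-0.8, 1.3, 5.7]
gripper_width: 0.43
grip_force: 19.9
clock: 20.08
tcp_pos: [498.5, -311.4, 148.2]
ee_rot: [2.403, -2.019, -0.011]
contact_force: [1.3, -0.5, 1.0]
gripper_width: 0.663
grip_force: 0.0
slide cm [-3.636e+01 -7.040e+00 -1.000e-02] twist 7.7 cur ydeg -170.1 tcp [ 499.8 -311.7  199.6]
```

```bash
python3 -m inch '[{"slide":[-4,-0.8,0],"twist":0},{"slide":[-5.6,-1,0],"twist":0},{"slide":[-5.6,-1.1,0],"twist":0},{"slide":[-5.6,-1.1,0],"twist":0},{"slide":[-5.6,-1.1,0],"twist":0}]' >/dev/null
python3 -m inch '[{"slide":[-5.6,-1.1,0],"twist":0},{"slide":[-4.4,-0.8,0],"twist":0},{"slide":[0,0,0],"twist":7.7},{"slide":[0,0,0],"twist":0},{"slide":[0,0,0],"twist":0}]'
python3 - <<'E'
from h import *
go(506.5,58.5,67.5,2.2)
W=robot.capture('wrist'); I=W['img']
for k in blobs(I,(22,140,60),(35,255,255),40,(220,140,330,250)): print('yel',[np.round(v,1) for v in cv2.minEnclosingCircle(k)],cv2.boundingRect(k),'cap',w(W,cv2.minEnclosingCircle(k)[0],114).round(1),'coaster',w(W,cv2.minEnclosingCircle(k)[0],9).round(1))
for k in blobs(I,(50,80,40),(85,255,255),40,(220,60,330,200)): print('grn',[np.round(v,1) for v in cv2.minEnclosingCircle(k)],'coaster',w(W,cv2.minEnclosingCircle(k)[0],9).round(1))
cv2.imwrite('pics/w7.png',I[:,:,::-1])
E
```

```text
clock: 21.7
tcp_pos: [506.0, 58.0, 199.2]
ee_rot: [2.264, -2.175, -0.001]
contact_force: [0.1, 0.2, 0.4]
gripper_width: 0.662
grip_force: 0.0
slide cm [-0.06 -0.08 13.17] twist 0.1 cur ydeg -177.7 tcp [506.   58.  199.2]
yel [array([277. , 216.2]), np.float64(20.4)] (259, 196, 37, 41) cap [507.1  56.7] coaster [506.2  93.4]
yel [array([280.2, 185. ]), np.float64(27.5)] (253, 158, 55, 45) cap [505.8  33.9] coaster [504.3  60.2]
grn [array([280. , 107.6]), np.float64(30.4)] coaster [507.6 -14.4]
```

```bash
python3 -m inch '[{"slide":[0,-0.1,4],"twist":0},{"slide":[0,0,4],"twist":0},{"slide":[0,0,4],"twist":0},{"slide":[0,0,1.2],"twist":0},{"slide":[0,0,0],"twist":0}]' >/dev/null
python3 -m inch '[{"slide":[0,0,0],"twist":0},{"slide":[0,0,0],"twist":0},{"slide":[0,0,0],"twist":0}]'
```

```text
clock: 22.75
tcp_pos: [507.9, 58.8, 69.1]
ee_rot: [-2.263, 2.176, -0.001]
contact_force: [0.6, 0.6, -0.6]
gripper_width: 0.666
grip_force: 0.0
```

```bash
python3 -m inch '[{"slide":[0.1,0.1,0.15],"twist":0},{"slide":[0,0,0],"twist":0},{"slide":[0,0,0],"twist":0}]'
python3 -m inch '[{"slide":[0,0,0],"twist":0},{"slide":[0,0,0],"twist":0},{"slide":[0,0,0],"twist":0},{"slide":[0,0,0],"twist":0},{"slide":[0,0,-1],"twist":0}]' 3 20
python3 -m inch '[{"slide":[0,0,-4],"twist":0},{"slide":[0,0,-4],"twist":0},{"slide":[0,0,-4],"twist":0},{"slide":[0,0,-2],"twist":0},{"slide":[0,0,0],"twist":0}]'
python3 -c "
from h import *
go(488.5,-242.5,217,9.9)"
```

```text
clock: 23.12
tcp_pos: [506.5, 57.5, 66.7]
ee_rot: [2.264, -2.178, -0.0]
contact_force: [0.0, -0.2, -0.7]
gripper_width: 0.663
grip_force: 0.0
clock: 23.75
tcp_pos: [505.3, 57.1, 76.0]
ee_rot: [2.262, -2.176, -0.003]
contact_force: [-1.1, 0.2, -2.1]
gripper_width: 0.433
grip_force: 20.0
clock: 24.38
tcp_pos: [506.9, 57.7, 218.5]
ee_rot: [-2.262, 2.175, -0.002]
contact_force: [0.0, 0.5, -2.4]
gripper_width: 0.428
grip_force: 20.0
slide cm [29.93  3.01  0.09] twist -7.7 cur ydeg -177.8 tcp [506.9  57.7 218.5]
```

```bash
python3 -m inch '[{"slide":[3,0.3,0],"twist":0},{"slide":[5,0.5,0],"twist":0},{"slide":[5,0.5,0],"twist":0},{"slide":[5,0.5,0],"twist":0},{"slide":[5,0.5,0],"twist":0}]' >/dev/null
python3 -m inch '[{"slide":[4,0.4,0],"twist":0},{"slide":[2.9,0.3,0],"twist":0},{"slide":[0,0,0],"twist":-7.7},{"slide":[0,0,0],"twist":0},{"slide":[0,0,0],"twist":0}]'
python3 -m inch '[{"slide":[0,0,4],"twist":0},{"slide":[0,0,4],"twist":0},{"slide":[0,0,4],"twist":0},{"slide":[0,0,2],"twist":0},{"slide":[0,0,0.7],"twist":0}]' >/dev/null
python3 -m inch '[{"slide":[0,0,0.3],"twist":0},{"slide":[0,0,0],"twist":0},{"slide":[0,0,0],"twist":0}]'
```

```text
clock: 25.62
tcp_pos: [487.7, -242.0, 215.8]
ee_rot: [2.403, -2.022, -0.003]
contact_force: [0.2, -0.5, -2.2]
gripper_width: 0.436
grip_force: 20.0
clock: 26.62
tcp_pos: [488.8, -242.5, 67.7]
ee_rot: [-2.405, 2.02, -0.003]
contact_force: [0.7, 0.6, -2.8]
gripper_width: 0.434
grip_force: 20.0
```

```bash
python3 -m inch '[{"slide":[0,0,0.4],"twist":0},{"slide":[0,0,0.1],"twist":0},{"slide":[0,0,0],"twist":0},{"slide":[0,0,0],"twist":0}]'
python3 -m inch '[{"slide":[0,0,0.1],"twist":0},{"slide":[0,0,0],"twist":0},{"slide":[0,0,0],"twist":0}]'
```

```text
clock: 27.12
tcp_pos: [488.2, -242.5, 61.7]
ee_rot: [2.405, -2.021, 0.0]
contact_force: [-1.1, -0.2, -2.4]
gripper_width: 0.426
grip_force: 20.0
clock: 27.5
tcp_pos: [488.3, -242.4, 60.8]
ee_rot: [-2.405, 2.021, -0.0]
contact_force: [0.6, -0.6, -1.8]
gripper_width: 0.432
grip_force: 20.0
```

```bash
python3 -m inch '[{"slide":[0,0,0.1],"twist":0},{"slide":[0,0,0],"twist":0},{"slide":[0,0,0],"twist":0}]'
python3 -m inch '[{"slide":[0,0,0],"twist":0},{"slide":[0,0,0],"twist":0},{"slide":[0,0,0],"twist":0},{"slide":[0,0,-3],"twist":0},{"slide":[0,0,-6],"twist":0}]' 5.8 20
python3 -m inch '[{"slide":[0,0,-5],"twist":0},{"slide":[0,0,0],"twist":0},{"slide":[0,0,0],"twist":0}]' 7.4 20 >/dev/null
python3 -c "
from h import *
go(596,-12,200,5.6)"
```

```text
clock: 27.88
tcp_pos: [488.5, -242.6, 60.6]
ee_rot: [2.406, -2.02, 0.001]
contact_force: [-1.3, 0.6, 5.1]
gripper_width: 0.429
grip_force: 19.9
clock: 28.5
tcp_pos: [486.4, -242.0, 148.1]
ee_rot: [2.403, -2.019, -0.01]
contact_force: [1.3, -1.3, -0.7]
gripper_width: 0.664
grip_force: 0.0
slide cm [-20.81 -14.64  -0.07] twist 4.3 cur ydeg -170.1 tcp [ 487.6 -242.2  199.2]
```

```bash
python3 -m inch '[{"slide":[-4,-2.9,0],"twist":0},{"slide":[-4.5,-3.1,0],"twist":0},{"slide":[-4.5,-3.1,0],"twist":0},{"slide":[-4.5,-3.1,0],"twist":0},{"slide":[-3.3,-2.4,0],"twist":0}]' >/dev/null
python3 -m inch '[{"slide":[0,0,0],"twist":4.3},{"slide":[0,0,0],"twist":0},{"slide":[0,0,0],"twist":0}]'
python3 - <<'E'
from h import *
W=robot.capture('wrist'); T=robot.capture('top'); I=W['img']
def red(c,box,z):
    H=cv2.cvtColor(c['img'],cv2.COLOR_RGB2HSV)
    h=cv2.bitwise_or(cv2.inRange(H,(0,120,50),(9,255,255)),cv2.inRange(H,(172,120,50),(180,255,255))); k=np.zeros_like(h); k[box[1]:box[3],box[0]:box[2]]=1
    k=max(cv2.findContours(h*k,cv2.RETR_EXTERNAL,cv2.CHAIN_APPROX_NONE)[0],key=cv2.contourArea); return rect(c,k,z)
print(red(W,(200,60,360,300),30),red(T,(250,140,305,178),30))
go(596,-12,24,5.6)
cv2.imwrite('pics/w8.png',np.hstack([I[::2,::2],cv2.resize(T['img'][130:270,210:460],None,fx=1.5,fy=1.5)])[:,:,::-1])
E
```

```text
clock: 29.88
tcp_pos: [595.5, -12.8, 198.6]
ee_rot: [2.327, -2.108, -0.002]
contact_force: [-0.1, 1.1, -0.2]
gripper_width: 0.852
grip_force: 0.0
[597.9 -14.1 104.5  51.3 -84.5] [621.1  -9.9  46.5   3.1 -85.2]
slide cm [-0.1  -0.05 17.53] twist 0.0 cur ydeg -174.4 tcp [595.8 -13.  199.3]
```

View pics/w8.png

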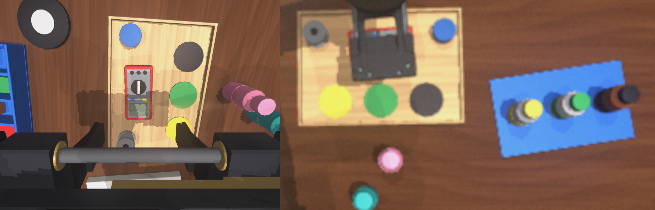

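All three bottles stand upright on the mat, and the meter lies under the gripper, aligned with it. Descend on the meter.

```bash
python3 -m inch '[{"slide":[0,-0.1,4],"twist":0},{"slide":[0,0,4],"twist":0},{"slide":[0,0,4],"twist":0},{"slide":[0,0,3],"twist":0},{"slide":[0,0,1],"twist":0}]' >/dev/null
python3 -m inch '[{"slide":[0,0,0],"twist":0},{"slide":[0,0,0],"twist":0},{"slide":[0,0,0],"twist":0}]'
python3 - <<'E'
from h import *
T=robot.capture('top'); I=T['img']
for n,lo,hi,b in(('y',(22,120,120),(35,255,255),(220,180,250,212)),('g',(50,80,60),(85,255,255),(250,180,280,212)),('k',(0,0,0),(180,255,90),(280,182,312,210))):
  for k in blobs(I,lo,hi,100,b)[:1]:
    m=cv2.moments(k); p=(m['m10']/m['m00'],m['m01']/m['m00']); print(n,np.round(p,1),cv2.minEnclosingCircle(k)[1],w(T,p,9).round(1))
E
```

```text
clock: 30.98
tcp_pos: [597.9, -12.1, 41.1]
ee_rot: [-2.327, 2.108, -0.002]
contact_force: [0.0, -0.7, 0.7]
gripper_width: 0.852
grip_force: 0.0
y [243.1 197.1] 11.543496131896973 [504.   70.7]
g [273.2 199.4] 9.219644546508789 [499.8  -3.9]
```

```bash
python3 -m inch '[{"slide":[0,0,1],"twist":0},{"slide":[0,0,0.6],"twist":0},{"slide":[0,0,0],"twist":0},{"slide":[0,0,0],"twist":0}]'
python3 - <<'E'
from h import *
T=robot.capture('top'); I=T['img']
for n,lo,hi,b in(('y',(22,120,120),(35,255,255),(231,180,262,215)),('g',(50,80,60),(85,255,255),(260,180,296,215)),('k',(0,0,0),(180,255,110),(292,184,324,211))):
  for k in blobs(I,lo,hi,100,b)[:1]:
    m=cv2.moments(k); p=(m['m10']/m['m00'],m['m01']/m['m00']); print(n,np.round(p,1),cv2.minEnclosingCircle(k)[1],w(T,p,9).round(1))
E
```

```text
clock: 31.52
tcp_pos: [597.2, -12.3, 23.6]
ee_rot: [2.328, -2.109, -0.0]
contact_force: [0.2, 0.4, 0.6]
gripper_width: 0.852
grip_force: 0.0
y [246.5 197.1] 11.637514114379883 [504.1  62.2]
g [277.  199.6] 10.857528686523438 [499.4 -13.2]
k [306.9 196. ] 10.718451499938965 [509.8 -86.9]
```

```bash
python3 -m inch '[{"slide":[0,0,0.15],"twist":0},{"slide":[0,0,0],"twist":0},{"slide":[0,0,0],"twist":0}]'
python3 -m inch '[{"slide":[0,0,0],"twist":0},{"slide":[0,0,0],"twist":0},{"slide":[0,0,0],"twist":0},{"slide":[0,0,0],"twist":0},{"slide":[0,0,0],"twist":0}]' 4.5 30
python3 -m inch '[{"slide":[0,0,-1],"twist":0},{"slide":[0,0,-3],"twist":0},{"slide":[0,0,-4],"twist":0},{"slide":[0,0,-4],"twist":0},{"slide":[0,0,0],"twist":0}]'
python3 - <<'E'
from h import *
go(622.7,315.8,150,13.9)
E
```

```text
clock: 31.95
tcp_pos: [597.2, -12.2, 22.3]
ee_rot: [-2.328, 2.109, -0.0]
contact_force: [0.2, 0.6, 0.9]
gripper_width: 0.851
grip_force: 0.0
clock: 32.58
tcp_pos: [597.3, -12.2, 22.2]
ee_rot: [-2.328, 2.109, -0.0]
contact_force: [0.6, -0.2, -0.1]
gripper_width: 0.596
grip_force: 30.0
clock: 33.2
tcp_pos: [599.2, -11.9, 146.5]
ee_rot: [-2.324, 2.105, -0.008]
contact_force: [0.6, 0.4, -1.5]
gripper_width: 0.597
grip_force: 30.0
slide cm [-32.38  -5.58  -0.28] twist -8.2 cur ydeg -174.3 tcp [599.2 -11.9 146.5]
```

```bash
python3 -m inch '[{"slide":[-3,-0.5,0],"twist":0},{"slide":[-5,-0.9,0],"twist":0},{"slide":[-5,-0.9,0],"twist":0},{"slide":[-5,-0.9,0],"twist":0},{"slide":[-5,-0.9,0],"twist":0}]' >/dev/null
python3 -m inch '[{"slide":[-5,-0.8,0],"twist":0},{"slide":[-4.3,-0.7,0],"twist":0},{"slide":[0,0,0],"twist":-4.1},{"slide":[0,0,0],"twist":-4.1},{"slide":[0,0,0],"twist":0}]' >/dev/null
python3 -m inch '[{"slide":[0,0,0],"twist":0},{"slide":[0,0,0],"twist":0}]'
python3 - <<'E'
from h import *
go(623,315,60,13.9)
W=robot.capture('wrist'); I=W['img']
# pad corners predicted vs seen
a=np.radians(13.9); X=np.array([np.cos(a),np.sin(a)]); Y=np.array([-X[1],X[0]])
for sx in(-1,1):
  for sy in(-1,1): print(sx,sy,proj(W,[*(np.array([622.9,316])+sx*38*X+sy*65*Y),24]).round(0))
cv2.imwrite('pics/w9.png',I[:,:,::-1])
E
```

```text
clock: 34.7
tcp_pos: [621.0, 314.4, 141.9]
ee_rot: [2.471, -1.939, -0.0]
contact_force: [0.5, 0.3, -1.8]
gripper_width: 0.596
grip_force: 30.0
slide cm [-0.02 -0.21  8.19] twist -0.1 cur ydeg -166.2 tcp [621.  314.4 141.9]
-1 -1 [327. 122.]
-1 1 [321. 278.]
1 -1 [225. 122.]
1 1 [232. 278.]
```

View pics/w9.png

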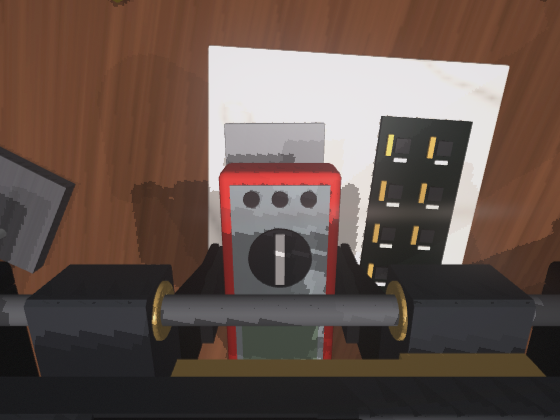

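Meter held square over the pad: the pad's far edge is at row 123, columns 225–324, as predicted. Lower.

```bash
python3 -m inch '[{"slide":[0,-0.1,3],"twist":0},{"slide":[0,0,3],"twist":0},{"slide":[0,0,2],"twist":0},{"slide":[0,0,1],"twist":0},{"slide":[0,0,0],"twist":0}]' >/dev/null
python3 -m inch '[{"slide":[0,0,0],"twist":0},{"slide":[0,0,0],"twist":0}]'
python3 - <<'E'
from h import *
go(623,315,40.5,13.9)
W=robot.capture('wrist');S=robot.capture('side')
cv2.imwrite('pics/w10.png',np.hstack([W['img'][80:400,150:450],S['img'][100:420,60:300]])[:,:,::-1])
a=np.radians(13.9); X=np.array([np.cos(a),np.sin(a)]); Y=np.array([-X[1],X[0]])
for sx in(-1,1): print(proj(W,[*(np.array([622.9,316])+sx*38*X-65*Y),24]).round(0)-[150,80])
p=tool()[0]; z=p[2]-16.2
for sx in(-1,1): print('meter end if centred',proj(W,[*(p[:2]+sx*26*X-52.5*Y),z]).round(0)-[150,80],proj(W,[*(p[:2]+sx*26*X-52.5*Y),z+24]).round(0)-[150,80])
E
```

```text
clock: 35.62
tcp_pos: [622.6, 315.3, 53.5]
ee_rot: [-2.471, 1.936, -0.001]
contact_force: [-0.4, 0.4, -1.9]
gripper_width: 0.595
grip_force: 30.0
slide cm [ 0.04 -0.02  1.3 ] twist -0.1 cur ydeg -166.2 tcp [622.6 315.3  53.5]
[204.  54.]
[52. 54.]
meter end if centred [184.  82.] [192.  93.]
meter end if centred [75. 82.] [66. 92.]
```

View pics/w10.png

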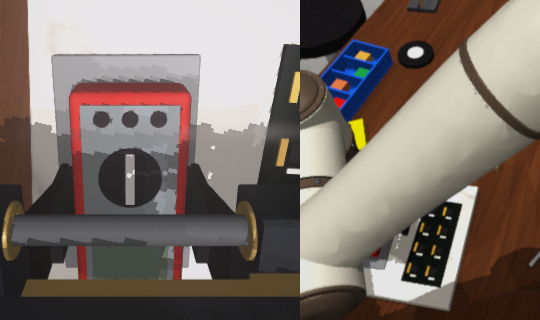

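Pad edges at columns 52–200, meter at 69–191, so the meter sits about 1.5–2 mm toward -x. Correct that while lowering.

```bash
python3 -m inch '[{"slide":[0,-0.15,0.5],"twist":0},{"slide":[0,0,0.4],"twist":0},{"slide":[0,0,0],"twist":0},{"slide":[0,0,0],"twist":0}]'
python3 - <<'E'
from h import *
W=robot.capture('wrist'); np.save('w.npy',[W],allow_pickle=True); I=W['img']
H=cv2.cvtColor(I,cv2.COLOR_RGB2HSV)
for r in(140,145,150): 
    g=np.abs(np.diff(I[r,180:380].astype(int).sum(1))); print(r,[(180+i,int(g[i])) for i in np.argsort(-g)[:6]])
for r in(180,190,200):
    m=np.where((H[r,200:370,1]>140)&((H[r,200:370,0]<9)|(H[r,200:370,0]>171)))[0]+200; print('red',r,m.min(),m.max())
E
```

```text
clock: 36.22
tcp_pos: [623.6, 315.3, 43.1]
ee_rot: [2.473, -1.938, 0.0]
contact_force: [-0.1, 0.4, -2.6]
gripper_width: 0.596
grip_force: 30.0
140 [(np.int64(197), 169), (np.int64(356), 140), (np.int64(354), 56), (np.int64(198), 49), (np.int64(355), 48), (np.int64(199), 46)]
145 [(np.int64(198), 151), (np.int64(355), 123), (np.int64(197), 98), (np.int64(356), 89), (np.int64(354), 79), (np.int64(199), 71)]
150 [(np.int64(198), 209), (np.int64(355), 204), (np.int64(354), 52), (np.int64(248), 25), (np.int64(353), 20), (np.int64(200), 15)]
red 180 219 340
red 190 220 339
red 200 220 338
```

```bash
python3 -m inch '[{"slide":[0,-0.12,0.2],"twist":0},{"slide":[0,0,0],"twist":0},{"slide":[0,0,0],"twist":0}]'
python3 -m inch '[{"slide":[0,0,0.1],"twist":0},{"slide":[0,0,0],"twist":0},{"slide":[0,0,0],"twist":0}]'
```

```text
clock: 36.65
tcp_pos: [624.7, 315.6, 41.2]
ee_rot: [-2.473, 1.938, 0.0]
contact_force: [0.8, 0.2, -2.0]
gripper_width: 0.595
grip_force: 30.0
clock: 37.02
tcp_pos: [624.8, 315.6, 40.3]
ee_rot: [-2.473, 1.937, -0.0]
contact_force: [0.1, -0.0, -1.3]
gripper_width: 0.597
grip_force: 30.0
```

```bash
python3 -m inch '[{"slide":[0,0,0.1],"twist":0},{"slide":[0,0,0],"twist":0},{"slide":[0,0,0],"twist":0}]'
python3 -m inch '[{"slide":[0,0,0],"twist":0},{"slide":[0,0,0],"twist":0},{"slide":[0,0,0],"twist":0},{"slide":[0,0,-2],"twist":0},{"slide":[0,0,-5],"twist":0}]' 6.6 20
python3 -m inch '[{"slide":[0,0,-4],"twist":0},{"slide":[6,0,0],"twist":0},{"slide":[6,0,0],"twist":0},{"slide":[6,0,-2],"twist":0},{"slide":[4,0,-2],"twist":0}]' 5.8 20
python3 - <<'E'
from h import *
T=robot.capture('top'); S=robot.capture('side'); np.save('c2.npy',[T,S],allow_pickle=True)
cv2.imwrite('pics/t11.png',np.hstack([cv2.resize(T['img'][105:230,90:220],None,fx=2.6,fy=2.6),cv2.resize(S['img'][260:420,70:250],None,fx=2.03,fy=2.03)[:325]])[:,:,::-1])
go(488.5,-242.5,200,9.9)
E
```

```text
clock: 37.4
tcp_pos: [624.8, 315.6, 40.3]
ee_rot: [-2.473, 1.937, -0.0]
contact_force: [-3.5, -1.5, 6.2]
gripper_width: 0.597
grip_force: 30.0
clock: 38.02
tcp_pos: [623.5, 314.6, 108.0]
ee_rot: [2.468, -1.935, -0.002]
contact_force: [-0.3, 0.9, -0.4]
gripper_width: 0.76
grip_force: 0.0
clock: 38.65
tcp_pos: [677.7, 99.9, 191.1]
ee_rot: [-2.471, 1.939, -0.002]
contact_force: [0.5, 0.2, -0.3]
gripper_width: 0.665
grip_force: 0.0
slide cm [28.69 26.57 -0.79] twist 3.7 cur ydeg -166.4 tcp [679.6  98.7 193.8]
```

View pics/t11.png

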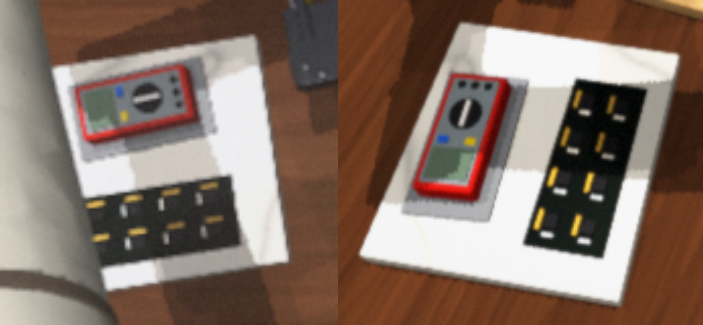

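Meter lies on the pad, face up and apparently central, and the board is undisturbed. I'll check it numerically.

Run:
```python
from h import *
T,S=np.load('c2.npy',allow_pickle=True)
T0,S0=np.load('c.npy',allow_pickle=True)
# pad rectangle per camera, and silhouette of a meter box at the pad centre + offset, matched to red+face mask
from scipy.optimize import minimize
def fit(c,box,padc,name):
    H=cv2.cvtColor(c['img'],cv2.COLOR_RGB2HSV)
    h=cv2.bitwise_or(cv2.inRange(H,(0,110,50),(9,255,255)),cv2.inRange(H,(171,110,50),(180,255,255))); k=np.zeros_like(h); k[box[1]:box[3],box[0]:box[2]]=1
    k=max(cv2.findContours(h*k,cv2.RETR_EXTERNAL,cv2.CHAIN_APPROX_NONE)[0],key=cv2.contourArea)
    hull=cv2.convexHull(k)
    m=np.zeros((420*8,560*8),np.uint8); cv2.fillPoly(m,[(hull*8+4)],1)
    def cost(v):
        a=np.radians(v[2]); X=np.array([np.cos(a),np.sin(a)]);Y=np.array([-X[1],X[0]])
        P=[proj(c,[*(v[:2]+sx*26*X+sy*52.5*Y),z]) for sx in(-1,1) for sy in(-1,1) for z in(24,48)]
        q=cv2.convexHull(np.float32(P)); n=np.zeros_like(m); cv2.fillPoly(n,[np.int32(q*8+4)],1); return float((n!=m).sum())/64
    r=minimize(cost,[623,316,13.9],method='Nelder-Mead',options=dict(initial_simplex=[[623,316,13.9],[627,316,13.9],[623,320,13.9],[623,316,17]],xatol=.05,fatol=.1)); print(name,'meter',r.x.round(1),r.fun,'minus pad',(r.x[:2]-padc).round(1))
fit(T,(112,115,175,170),[622.7,315.8],'top'); fit(S,(95,285,170,375),[624,317],'side')
print('board',rect(S,blobs(S['img'],(0,0,0),(180,255,70),200,(155,295,230,395))[0],26),rect(S0,blobs(S0['img'],(0,0,0),(180,255,70),200,(155,295,230,395))[0],26))
go(512.5,-379,200,9.9); go(488.5,-242.5,200,9.9)
```

```text
top meter [624.6 317.8  11.4] 119.921875 minus pad [1.9 2. ]
side meter [625.3 314.1  15.1] 150.828125 minus pad [ 1.3 -2.9]
board [515.7 297.1 148.7  67.  -79.7] [515.7 297.6 147.1  65.5 -79.7]
slide cm [42.52 27.44 -0.79] twist 3.7 cur ydeg -166.4 tcp [679.6  98.7 193.8]
slide cm [28.69 26.57 -0.79] twist 3.7 cur ydeg -166.4 tcp [679.6  98.7 193.8]
```

The meter is within about 2 mm of the pad centre and its angle within about 1°; the board hasn't moved. Now return the bottles, yellow first.

```bash
python3 -m inch '[{"slide":[3,2.8,-0.4],"twist":0},{"slide":[3.8,3.5,-0.4],"twist":0},{"slide":[3.8,3.5,0],"twist":0},{"slide":[3.8,3.5,0],"twist":0},{"slide":[3.8,3.5,0],"twist":0}]' >/dev/null
python3 -m inch '[{"slide":[3.8,3.5,0],"twist":0},{"slide":[3.8,3.5,0],"twist":0},{"slide":[2.9,2.8,0],"twist":0},{"slide":[0,0,0],"twist":3.7},{"slide":[0,0,0],"twist":0}]' >/dev/null
python3 -m inch '[{"slide":[0,0,0],"twist":0},{"slide":[0,0,0],"twist":0}]'
python3 - <<'E'
from h import *
go(488.4,-242.5,60.5,9.9)
W=robot.capture('wrist');print(proj(W,(488.4,-242.5,108)))
for k in blobs(W['img'],(22,140,60),(35,255,255),40,(220,140,330,270)): print('yel',[np.round(v,1) for v in cv2.minEnclosingCircle(k)])
E
```

```text
clock: 40.25
tcp_pos: [487.9, -239.0, 197.1]
ee_rot: [-2.411, 2.014, -0.0]
contact_force: [0.2, -0.9, 0.7]
gripper_width: 0.666
grip_force: 0.0
slide cm [3.500e-01 1.000e-02 1.366e+01] twist 0.3 cur ydeg -169.8 tcp [ 487.9 -239.   197.1]
[278.90146287 211.33681448]
yel [array([278., 221.]), np.float64(15.1)]
```

Run:
```python
from h import *
W=robot.capture('wrist');T=robot.capture('top')
for k in blobs(W['img'],(18,80,30),(38,255,255),30,(220,120,330,290)): print('W yel',[np.round(v,1) for v in cv2.minEnclosingCircle(k)],cv2.boundingRect(k))
for k in blobs(W['img'],(45,60,30),(90,255,255),30,(220,60,330,290)): print('W grn',[np.round(v,1) for v in cv2.minEnclosingCircle(k)],cv2.boundingRect(k),w(W,cv2.minEnclosingCircle(k)[0],108).round(1))
H=cv2.cvtColor(W['img'],cv2.COLOR_RGB2HSV); print(H[180:246:5,278].tolist())
print('green pred',proj(W,(500.5,-312,108)).round(1),'tip row',proj(W,(488.4,-242.5,180)).round(0))
for k in blobs(T['img'],(18,80,60),(38,255,255),8,(330,150,460,260))[:2]: print('T yel',cv2.minEnclosingCircle(k),w(T,cv2.minEnclosingCircle(k)[0],108).round(1))
for k in blobs(T['img'],(45,60,60),(90,255,255),8,(330,150,460,260))[:2]: print('T grn',cv2.minEnclosingCircle(k),w(T,cv2.minEnclosingCircle(k)[0],108).round(1))
```

```text
W yel [array([279. , 210.9]), np.float64(20.3)] (261, 191, 36, 41)
W yel [array([279., 181.]), np.float64(19.0)] (260, 165, 39, 18)
W yel [array([266.2, 277.9]), np.float64(14.2)] (256, 267, 23, 23)
W grn [array([279. , 112.5]), np.float64(20.7)] (259, 92, 40, 42) [ 500.5 -310.2]
[[127, 16, 206], [133, 8, 221], [17, 31, 150], [21, 111, 151], [28, 135, 244], [22, 126, 184], [21, 116, 183], [22, 120, 181], [22, 138, 183], [23, 153, 185], [23, 161, 201], [8, 111, 110], [9, 117, 111], [9, 118, 110]]
green pred [279.5 109.7] tip row [279. 255.]
T yel ((377.78765869140625, 201.95205688476562), 6.54129695892334) [ 488.  -236.8]
T yel ((366.0, 206.5), 5.852449893951416) [ 477.5 -211. ]
```

Yellow is where expected: (279,211) seen against (279,211) predicted. The picture allowance is used up, so from here I check numerically.

```bash
python3 -m inch '[{"slide":[0.35,0,3],"twist":0},{"slide":[0,0,4],"twist":0},{"slide":[0,0,4],"twist":0},{"slide":[0,0,2],"twist":0},{"slide":[0,0,0.6],"twist":0}]' >/dev/null
python3 -m inch '[{"slide":[0,0,0],"twist":0},{"slide":[0,0,0],"twist":0},{"slide":[0,0,0],"twist":0}]'
```

```text
clock: 41.4
tcp_pos: [488.7, -243.2, 62.0]
ee_rot: [-2.408, 2.016, -0.003]
contact_force: [0.2, 0.4, -0.4]
gripper_width: 0.662
grip_force: 0.0
```

```bash
python3 -m inch '[{"slide":[0,0,0],"twist":0},{"slide":[0,0,0],"twist":0},{"slide":[0,0,0],"twist":0},{"slide":[0,0,0],"twist":0},{"slide":[0,0,-1],"twist":0}]' 3 20
python3 -m inch '[{"slide":[0,0,-4],"twist":0},{"slide":[0,0,-4],"twist":0},{"slide":[0,0,-4],"twist":0},{"slide":[0,0,-2.5],"twist":0},{"slide":[0,0,0],"twist":0}]'
python3 -c "
from h import *
go(504.2,61,217,2.2)"
```

```text
clock: 42.02
tcp_pos: [486.9, -242.8, 70.2]
ee_rot: [2.407, -2.016, -0.005]
contact_force: [-0.3, 0.1, -2.2]
gripper_width: 0.432
grip_force: 20.0
clock: 42.65
tcp_pos: [488.9, -243.3, 218.1]
ee_rot: [-2.407, 2.015, -0.006]
contact_force: [0.2, 0.3, -2.8]
gripper_width: 0.431
grip_force: 20.0
slide cm [-29.68  -6.86   0.09] twist 7.9 cur ydeg -169.9 tcp [ 488.9 -243.3  218.1]
```

```bash
python3 -m inch '[{"slide":[-3,-0.7,0],"twist":0},{"slide":[-5,-1.2,0],"twist":0},{"slide":[-5,-1.1,0],"twist":0},{"slide":[-5,-1.2,0],"twist":0},{"slide":[-5,-1.1,0],"twist":0}]' >/dev/null
python3 -m inch '[{"slide":[-4,-0.9,0],"twist":0},{"slide":[-2.7,-0.6,0],"twist":0},{"slide":[0,0,0],"twist":7.9},{"slide":[0,0,0],"twist":0},{"slide":[0,0,0],"twist":0}]' >/dev/null
python3 -m inch '[{"slide":[0,0,4],"twist":0},{"slide":[0,0,4],"twist":0},{"slide":[0,0,3],"twist":0},{"slide":[0,0,2],"twist":0},{"slide":[0,0,0.7],"twist":0}]' >/dev/null
python3 -m inch '[{"slide":[0,0,0],"twist":0},{"slide":[0,0,0],"twist":0},{"slide":[0,0,0],"twist":0}]'
python3 - <<'E'
from h import *
go(504.2,60.8,68,2.2)
W=robot.capture('wrist'); p=tool()[0]
# coaster outline + bottle base seen from the wrist
I=W['img']; 
for k in blobs(I,(18,90,60),(38,255,255),100,(180,100,380,300))[:3]: print(cv2.boundingRect(k),cv2.contourArea(k))
for dy in(0,1,2): print('pred coaster',dy,proj(W,(504.2,61-28-dy,9)).round(0),proj(W,(504.2-28,61-dy,9)).round(0),proj(W,(504.2+28,61-dy,9)).round(0))
E
```

```text
clock: 44.9
tcp_pos: [503.3, 61.5, 79.8]
ee_rot: [-2.263, 2.176, -0.001]
contact_force: [-0.1, 0.1, -2.3]
gripper_width: 0.429
grip_force: 20.0
slide cm [ 0.07 -0.08  1.18] twist 0.0 cur ydeg -177.8 tcp [503.3  61.5  79.8]
(236, 139, 97, 126) 4368.0
(180, 100, 33, 99) 1317.5
(212, 100, 51, 64) 928.5
pred coaster 0 [279. 184.] [319. 226.] [236. 223.]
pred coaster 1 [279. 182.] [319. 224.] [236. 221.]
pred coaster 2 [279. 181.] [320. 223.] [236. 220.]
```

Run:
```python
from h import *
W=robot.capture('wrist'); I=W['img']; H=cv2.cvtColor(I,cv2.COLOR_RGB2HSV)
print('col 279:',[(r,H[r,279].tolist()) for r in range(172,206,3)])
for r in(205,215,225):print(r,[(c,H[r,c].tolist()) for c in list(range(228,246,3))+list(range(310,328,3))])
```

```text
col 279: [(172, [16, 109, 220]), (175, [16, 108, 219]), (178, [16, 108, 219]), (181, [16, 108, 219]), (184, [24, 163, 181]), (187, [27, 160, 236]), (190, [26, 161, 236]), (193, [26, 162, 236]), (196, [26, 162, 236]), (199, [26, 162, 236]), (202, [26, 163, 236]), (205, [25, 164, 230])]
205 [(228, [15, 112, 208]), (231, [15, 112, 208]), (234, [15, 111, 210]), (237, [15, 111, 204]), (240, [17, 119, 214]), (243, [26, 163, 234]), (310, [23, 163, 160]), (313, [23, 160, 177]), (316, [15, 110, 151]), (319, [15, 110, 148]), (322, [15, 110, 148]), (325, [15, 110, 149])]
215 [(228, [15, 110, 142]), (231, [15, 110, 142]), (234, [15, 111, 143]), (237, [22, 153, 155]), (240, [23, 160, 158]), (243, [23, 160, 158]), (310, [23, 157, 159]), (313, [23, 159, 175]), (316, [23, 159, 172]), (319, [16, 110, 151]), (322, [15, 110, 148]), (325, [16, 110, 148])]
225 [(228, [15, 109, 136]), (231, [16, 109, 136]), (234, [15, 109, 138]), (237, [23, 167, 154]), (240, [23, 166, 154]), (243, [23, 167, 154]), (310, [24, 167, 171]), (313, [23, 167, 153]), (316, [24, 168, 152]), (319, [18, 125, 149]), (322, [15, 107, 141]), (325, [15, 108, 144])]
```

The coaster matches (504.2, 61.1). Final nudge and set down.

```bash
python3 -m inch '[{"slide":[0.1,-0.1,0.5],"twist":0},{"slide":[0,0,0.5],"twist":0},{"slide":[0,0,0],"twist":0},{"slide":[0,0,0],"twist":0}]'
python3 -m inch '[{"slide":[0,0,0.1],"twist":0},{"slide":[0,0,0],"twist":0},{"slide":[0,0,0],"twist":0}]'
python3 -m inch '[{"slide":[0,0,0.1],"twist":0},{"slide":[0,0,0],"twist":0},{"slide":[0,0,0],"twist":0}]'
```

```text
clock: 45.5
tcp_pos: [503.8, 60.3, 68.8]
ee_rot: [2.264, -2.177, -0.0]
contact_force: [0.3, -0.8, -2.3]
gripper_width: 0.432
grip_force: 20.0
clock: 45.88
tcp_pos: [503.9, 60.3, 68.0]
ee_rot: [-2.264, 2.178, -0.0]
contact_force: [-0.4, 0.1, -1.7]
gripper_width: 0.429
grip_force: 20.0
clock: 46.25
tcp_pos: [504.0, 60.3, 67.1]
ee_rot: [-2.264, 2.177, -0.0]
contact_force: [-0.3, -0.8, -0.8]
gripper_width: 0.432
grip_force: 20.0
```

```bash
python3 -m inch '[{"slide":[0,0,0.1],"twist":0},{"slide":[0,0,0],"twist":0},{"slide":[0,0,0],"twist":0}]'
python3 -m inch '[{"slide":[0,0,0],"twist":0},{"slide":[0,0,0],"twist":0},{"slide":[0,0,0],"twist":0},{"slide":[0,0,-3],"twist":0},{"slide":[0,0,-6],"twist":0}]' 5.8 20
python3 -m inch '[{"slide":[0,0,-5],"twist":0},{"slide":[0,0,0],"twist":0},{"slide":[0,0,0],"twist":0}]' >/dev/null
python3 - <<'E'
from h import *
go(500.6,-312,200,9.9)
W=robot.capture('wrist'); I=W['img']
for P in((504,61,114),(504.2,61-28,9)): print(proj(W,P).round(1))
for k in blobs(I,(18,80,30),(38,255,255),40,(235,120,325,262)): print('W yel',[np.round(v,1) for v in cv2.minEnclosingCircle(k)],cv2.boundingRect(k))
E
```

```text
clock: 46.62
tcp_pos: [504.1, 60.3, 67.0]
ee_rot: [-2.265, 2.177, -0.001]
contact_force: [-1.9, 1.3, 5.6]
gripper_width: 0.433
grip_force: 19.9
clock: 47.25
tcp_pos: [502.2, 59.6, 154.6]
ee_rot: [2.259, -2.174, -0.005]
contact_force: [1.1, 0.9, -0.1]
gripper_width: 0.663
grip_force: 0.0
slide cm [37.18  1.69  0.52] twist -7.7 cur ydeg -177.8 tcp [503.1  60.2 205.3]
[277.4 216. ]
[278.7 154.5]
W yel [array([269.5, 156.8]), np.float64(50.5)] (235, 120, 79, 78)
W yel [array([277.3, 215. ]), np.float64(20.3)] (259, 195, 37, 41)
W yel [array([317. , 150.5]), np.float64(27.6)] (315, 123, 5, 56)
```

```bash
python3 -m inch '[{"slide":[4,0.2,0],"twist":0},{"slide":[5.6,0.3,0],"twist":0},{"slide":[5.6,0.2,0],"twist":0},{"slide":[5.6,0.3,0],"twist":0},{"slide":[5.6,0.2,0],"twist":0}]' >/dev/null
python3 -m inch '[{"slide":[5.6,0.3,0],"twist":0},{"slide":[4.8,0.2,0.5],"twist":0},{"slide":[0,0,0],"twist":-7.7},{"slide":[0,0,0],"twist":0},{"slide":[0,0,0],"twist":0}]'
python3 - <<'E'
from h import *
go(500.6,-312,61.8,9.9)
W=robot.capture('wrist');print(proj(W,(500.6,-312,108)))
for k in blobs(W['img'],(45,60,30),(90,255,255),40,(220,140,330,270)): print('grn',[np.round(v,1) for v in cv2.minEnclosingCircle(k)])
E
```

```text
clock: 48.92
tcp_pos: [500.9, -307.6, 199.9]
ee_rot: [2.404, -2.022, -0.003]
contact_force: [-0.5, 0.1, 0.3]
gripper_width: 0.666
grip_force: 0.0
slide cm [ 0.45  0.08 13.81] twist -0.0 cur ydeg -170.1 tcp [ 500.9 -307.6  199.9]
[279.98458055 208.91367339]
grn [array([278.5, 204.5]), np.float64(17.7)]
grn [array([279. , 217.5]), np.float64(15.1)]
```

```bash
python3 -m inch '[{"slide":[0.4,0,3],"twist":0},{"slide":[0,0,4],"twist":0},{"slide":[0,0,4],"twist":0},{"slide":[0,0,2],"twist":0},{"slide":[0,0,0.8],"twist":0}]' >/dev/null
python3 -m inch '[{"slide":[0,0,0],"twist":0},{"slide":[0,0,0],"twist":0},{"slide":[0,0,0],"twist":0}]'
```

```text
clock: 49.98
tcp_pos: [502.5, -312.2, 64.1]
ee_rot: [-2.405, 2.02, -0.003]
contact_force: [0.2, 0.1, -0.2]
gripper_width: 0.667
grip_force: 0.0
```

```bash
python3 -m inch '[{"slide":[0,0.15,0.1],"twist":0},{"slide":[0,0,0],"twist":0},{"slide":[0,0,0],"twist":0}]'
python3 -m inch '[{"slide":[0,0,0],"twist":0},{"slide":[0,0,0],"twist":0},{"slide":[0,0,0],"twist":0},{"slide":[0,0,0],"twist":0},{"slide":[0,0,-1],"twist":0}]' 3 20
python3 -m inch '[{"slide":[0,0,-4],"twist":0},{"slide":[0,0,-4],"twist":0},{"slide":[0,0,-4],"twist":0},{"slide":[0,0,-2.5],"twist":0},{"slide":[0,0,0],"twist":0}]'
python3 -c "
from h import *
go(507.2,-13.7,217,2.2)"
```

```text
clock: 50.35
tcp_pos: [500.4, -312.4, 62.0]
ee_rot: [-2.405, 2.021, -0.0]
contact_force: [-0.2, -0.2, 0.1]
gripper_width: 0.667
grip_force: 0.0
clock: 50.98
tcp_pos: [499.3, -311.9, 71.1]
ee_rot: [2.404, -2.021, -0.005]
contact_force: [-0.6, -0.1, -1.8]
gripper_width: 0.432
grip_force: 20.0
clock: 51.6
tcp_pos: [501.2, -312.6, 219.5]
ee_rot: [-2.404, 2.019, -0.008]
contact_force: [0.1, 0.2, -2.5]
gripper_width: 0.428
grip_force: 20.0
slide cm [-29.34  -5.74   0.21] twist 7.7 cur ydeg -170.1 tcp [ 501.2 -312.6  219.5]
```

```bash
python3 -m inch '[{"slide":[-3,-0.6,0],"twist":0},{"slide":[-5,-1,0],"twist":0},{"slide":[-5,-1,0],"twist":0},{"slide":[-5,-1,0],"twist":0},{"slide":[-5,-1,0],"twist":0}]' >/dev/null
python3 -m inch '[{"slide":[-4,-0.7,0],"twist":0},{"slide":[-2.3,-0.5,0],"twist":0},{"slide":[0,0,0],"twist":7.7},{"slide":[0,0,0],"twist":0},{"slide":[0,0,0],"twist":0}]' >/dev/null
python3 -m inch '[{"slide":[0,0,4],"twist":0},{"slide":[0,0,4],"twist":0},{"slide":[0,0,3],"twist":0},{"slide":[0,0,2],"twist":0},{"slide":[0,0,0.7],"twist":0}]' >/dev/null
python3 -m inch '[{"slide":[0,0,0],"twist":0},{"slide":[0,0,0],"twist":0},{"slide":[0,0,0],"twist":0}]'
cat > co.py <<'E'
from h import *
import sys
x,y=map(float,sys.argv[1:3]); go(x,y,68,2.2)
W=robot.capture('wrist'); H=cv2.cvtColor(W['img'],cv2.COLOR_RGB2HSV).astype(int)
wood=lambda p:(10<=p[0]<=18)&(60<p[1]<140)
a,b,c=[proj(W,q) for q in((x,y-28,9),(x-28,y,9),(x+28,y,9))]; print('pred far row',a.round(1),'sides',b.round(1),c.round(1))
col=int(a[0]); print('far row',[(r,H[r,col].tolist()) for r in range(int(a[1])-9,int(a[1])+10,3)])
r=int(b[1]); print('right',[(k,H[r,k].tolist()) for k in range(int(b[0])-8,int(b[0])+9,2)]); r=int(c[1]); print('left',[(k,H[r,k].tolist()) for k in range(int(c[0])-8,int(c[0])+9,2)])
E
python3 co.py 507.2 -13.7
```

```text
clock: 53.85
tcp_pos: [507.5, -13.6, 80.9]
ee_rot: [-2.263, 2.176, -0.002]
contact_force: [-0.1, 0.7, -1.9]
gripper_width: 0.434
grip_force: 20.0
slide cm [0.01 0.04 1.29] twist 0.0 cur ydeg -177.8 tcp [507.5 -13.6  80.9]
pred far row [281.2 183.9] sides [320.9 225.8] [237.9 222.7]
far row [(174, [15, 108, 217]), (177, [16, 107, 220]), (180, [16, 106, 222]), (183, [42, 89, 117]), (186, [64, 121, 169]), (189, [63, 121, 169]), (192, [64, 124, 169])]
right [(312, [62, 110, 116]), (314, [61, 103, 104]), (316, [61, 103, 104]), (318, [61, 102, 105]), (320, [55, 97, 105]), (322, [15, 107, 153]), (324, [15, 105, 155]), (326, [15, 107, 155]), (328, [15, 107, 155])]
left [(229, [15, 106, 149]), (231, [15, 106, 149]), (233, [15, 106, 147]), (235, [15, 106, 149]), (237, [15, 106, 147]), (239, [56, 98, 107]), (241, [56, 98, 107]), (243, [56, 100, 107]), (245, [57, 96, 106])]
```

The coaster matches the prediction exactly. Set down.

```bash
python3 -m inch '[{"slide":[0,0.05,0.6],"twist":0},{"slide":[0,0,0.5],"twist":0},{"slide":[0,0,0],"twist":0},{"slide":[0,0,0],"twist":0}]'
python3 -m inch '[{"slide":[0,0,0.2],"twist":0},{"slide":[0,0,0],"twist":0},{"slide":[0,0,0],"twist":0}]'
python3 -m inch '[{"slide":[0,0,0.1],"twist":0},{"slide":[0,0,0],"twist":0},{"slide":[0,0,0],"twist":0}]'
```

```text
clock: 54.4
tcp_pos: [506.5, -13.7, 68.8]
ee_rot: [2.264, -2.177, -0.0]
contact_force: [-0.0, 0.1, -1.9]
gripper_width: 0.431
grip_force: 20.0
clock: 54.78
tcp_pos: [506.9, -13.7, 67.8]
ee_rot: [-2.264, 2.177, -0.001]
contact_force: [-1.8, 0.7, 5.9]
gripper_width: 0.432
grip_force: 20.0
clock: 55.15
tcp_pos: [507.2, -13.6, 67.6]
ee_rot: [-2.265, 2.176, -0.002]
contact_force: [-3.2, 0.8, 10.8]
gripper_width: 0.432
grip_force: 20.0
```

```bash
python3 -m inch '[{"slide":[0,0,-0.1],"twist":0},{"slide":[0,0,0],"twist":0},{"slide":[0,0,0],"twist":0}]'
python3 -m inch '[{"slide":[0,0,0],"twist":0},{"slide":[0,0,0],"twist":0},{"slide":[0,0,0],"twist":0},{"slide":[0,0,-3],"twist":0},{"slide":[0,0,-6],"twist":0}]' 5.8 20
python3 -m inch '[{"slide":[0,0,-5],"twist":0},{"slide":[0,0,0],"twist":0},{"slide":[0,0,0],"twist":0}]' >/dev/null
python3 - <<'E'
from h import *
go(513.6,-381,200,9.9)
W=robot.capture('wrist'); I=W['img']
print(proj(W,(507.2,-13.7,114)).round(1))
for k in blobs(I,(45,60,30),(90,255,255),40,(235,140,325,262)): print('grn',[np.round(v,1) for v in cv2.minEnclosingCircle(k)],cv2.boundingRect(k))
E
```

```text
clock: 55.52
tcp_pos: [507.1, -13.6, 67.7]
ee_rot: [-2.264, 2.176, -0.002]
contact_force: [-0.5, -0.4, 6.5]
gripper_width: 0.432
grip_force: 20.0
clock: 56.15
tcp_pos: [504.7, -14.1, 155.5]
ee_rot: [2.26, -2.174, -0.006]
contact_force: [0.3, 0.2, -0.2]
gripper_width: 0.663
grip_force: 0.0
slide cm [36.73  0.63  0.61] twist -7.7 cur ydeg -177.8 tcp [505.7 -13.7 206.2]
[276.6 214.5]
grn [array([277.4, 179.9]), np.float64(27.1)] (251, 154, 54, 42)
grn [array([277.6, 213.3]), np.float64(19.8)] (260, 194, 35, 39)
```

Green is centred to within about 1 mm. Black last.

```bash
python3 -m inch '[{"slide":[4,0.1,0],"twist":0},{"slide":[5.6,0.1,0],"twist":0},{"slide":[5.6,0.1,0],"twist":0},{"slide":[5.6,0.1,0],"twist":0},{"slide":[5.6,0.1,0],"twist":0}]' >/dev/null
python3 -m inch '[{"slide":[5.6,0.1,0],"twist":0},{"slide":[4.8,0,0.5],"twist":0},{"slide":[0,0,0],"twist":-7.7},{"slide":[0,0,0],"twist":0},{"slide":[0,0,0],"twist":0}]'
python3 - <<'E'
from h import *
go(513.6,-381,62,9.9)
W=robot.capture('wrist');H=cv2.cvtColor(W['img'],cv2.COLOR_RGB2HSV);print(proj(W,(513.6,-381,108)),proj(W,(513.6-13.5,-381,108)),proj(W,(513.6+13.5,-381,108)))
g=np.abs(np.diff(W['img'][int(proj(W,(513.6,-381,108))[1]),220:340].astype(int).sum(1))); print(sorted((220+np.argsort(-g)[:8]).tolist()))
E
```

```text
clock: 57.82
tcp_pos: [514.6, -381.1, 200.9]
ee_rot: [2.404, -2.022, -0.003]
contact_force: [0.5, -0.7, -0.4]
gripper_width: 0.669
grip_force: 0.0
slide cm [-1.000e-02  7.000e-02  1.389e+01] twist -0.0 cur ydeg -170.1 tcp [ 514.6 -381.1  200.9]
[279.85477354 214.39806754] [297.9678428 217.3827135] [261.63837362 211.3963949 ]
[261, 263, 264, 299, 300, 316, 318, 332]
```

```bash
python3 -m inch '[{"slide":[0,0.1,3],"twist":0},{"slide":[0,0,4],"twist":0},{"slide":[0,0,4],"twist":0},{"slide":[0,0,2],"twist":0},{"slide":[0,0,0.9],"twist":0}]' >/dev/null
python3 -m inch '[{"slide":[0,0.1,0],"twist":0},{"slide":[0,0,0],"twist":0},{"slide":[0,0,0],"twist":0}]'
```

```text
clock: 58.88
tcp_pos: [513.4, -382.3, 64.2]
ee_rot: [-2.405, 2.02, -0.003]
contact_force: [0.4, 0.2, -0.1]
gripper_width: 0.668
grip_force: 0.0
```

```bash
python3 -m inch '[{"slide":[-0.1,0,0.15],"twist":0},{"slide":[0,0,0],"twist":0},{"slide":[0,0,0],"twist":0}]'
python3 -m inch '[{"slide":[0,0,0],"twist":0},{"slide":[0,0,0],"twist":0},{"slide":[0,0,0],"twist":0},{"slide":[0,0,0],"twist":0},{"slide":[0,0,-1],"twist":0}]' 3 20
python3 -m inch '[{"slide":[0,0,-4],"twist":0},{"slide":[0,0,-4],"twist":0},{"slide":[0,0,-4],"twist":0},{"slide":[0,0,-2.5],"twist":0},{"slide":[0,0,0],"twist":0}]'
python3 -c "
from h import *
go(510,-88,217,2.2)"
```

```text
clock: 59.25
tcp_pos: [512.7, -381.0, 61.5]
ee_rot: [2.405, -2.021, -0.0]
contact_force: [0.3, -0.1, -0.9]
gripper_width: 0.67
grip_force: 0.0
clock: 59.88
tcp_pos: [511.8, -380.5, 70.6]
ee_rot: [2.405, -2.021, -0.005]
contact_force: [-0.6, 0.2, -0.9]
gripper_width: 0.429
grip_force: 20.0
clock: 60.5
tcp_pos: [513.6, -381.5, 219.3]
ee_rot: [-2.405, 2.02, -0.009]
contact_force: [-0.1, -0.3, -2.1]
gripper_width: 0.431
grip_force: 20.0
slide cm [-28.97  -4.71   0.16] twist 7.7 cur ydeg -170.1 tcp [ 513.6 -381.5  219.3]
```

```bash
python3 -m inch '[{"slide":[-3,-0.5,0],"twist":0},{"slide":[-5,-0.8,0],"twist":0},{"slide":[-5,-0.8,0],"twist":0},{"slide":[-5,-0.8,0],"twist":0},{"slide":[-5,-0.8,0],"twist":0}]' >/dev/null
python3 -m inch '[{"slide":[-4,-0.7,0],"twist":0},{"slide":[-2,-0.3,0],"twist":0},{"slide":[0,0,0],"twist":7.7},{"slide":[0,0,0],"twist":0},{"slide":[0,0,0],"twist":0}]' >/dev/null
python3 -m inch '[{"slide":[0,0,4],"twist":0},{"slide":[0,0,4],"twist":0},{"slide":[0,0,3],"twist":0},{"slide":[0,0,2],"twist":0},{"slide":[0,0,0.7],"twist":0}]' >/dev/null
python3 -m inch '[{"slide":[0,0,0],"twist":0},{"slide":[0,0,0],"twist":0},{"slide":[0,0,0],"twist":0}]'
python3 co.py 510 -88
```

```text
clock: 62.75
tcp_pos: [509.5, -87.2, 80.4]
ee_rot: [-2.263, 2.176, -0.002]
contact_force: [0.1, 0.2, -1.7]
gripper_width: 0.432
grip_force: 20.0
slide cm [ 0.08 -0.04  1.24] twist 0.0 cur ydeg -177.8 tcp [509.5 -87.2  80.4]
pred far row [280.  183.1] sides [319.9 225.2] [236.6 222. ]
far row [(174, [19, 98, 240]), (177, [19, 97, 239]), (180, [17, 101, 235]), (183, [8, 78, 102]), (186, [8, 77, 100]), (189, [8, 75, 98]), (192, [9, 75, 95])]
right [(311, [9, 89, 66]), (313, [9, 89, 66]), (315, [8, 88, 67]), (317, [8, 88, 67]), (319, [11, 94, 81]), (321, [14, 109, 180]), (323, [14, 108, 181]), (325, [14, 108, 181]), (327, [15, 109, 178])]
left [(228, [14, 109, 175]), (230, [15, 109, 173]), (232, [14, 108, 173]), (234, [15, 108, 174]), (236, [14, 109, 168]), (238, [10, 101, 83]), (240, [10, 100, 82]), (242, [10, 100, 82]), (244, [10, 101, 81])]
```

```bash
python3 -m inch '[{"slide":[0,-0.05,0.6],"twist":0},{"slide":[0,0,0.5],"twist":0},{"slide":[0,0,0],"twist":0},{"slide":[0,0,0],"twist":0}]'
python3 -m inch '[{"slide":[0,0,0.15],"twist":0},{"slide":[0,0,0],"twist":0},{"slide":[0,0,0],"twist":0}]'
```

```text
clock: 63.3
tcp_pos: [509.4, -87.3, 68.3]
ee_rot: [2.264, -2.177, -0.0]
contact_force: [-0.9, 0.5, -1.8]
gripper_width: 0.427
grip_force: 20.0
clock: 63.68
tcp_pos: [509.7, -87.2, 67.4]
ee_rot: [-2.264, 2.177, -0.001]
contact_force: [-0.6, -0.2, 2.1]
gripper_width: 0.428
grip_force: 20.0
```

Touching. Release, retreat and check.

```bash
python3 -m inch '[{"slide":[0,0,0],"twist":0},{"slide":[0,0,0],"twist":0},{"slide":[0,0,0],"twist":0},{"slide":[0,0,-3],"twist":0},{"slide":[0,0,-6],"twist":0}]' 5.8 20 >/dev/null
python3 -m inch '[{"slide":[0,0,-5],"twist":0},{"slide":[0,0,0],"twist":0},{"slide":[0,0,0],"twist":0}]'
cat > fin.py <<'E'
from h import *
W=robot.capture('wrist'); x=(510,-88.3)
print('pred',proj(W,(*x,114)).round(1),proj(W,(x[0]-28,x[1],9)).round(1))
a=proj(W,(*x,114)); r,c=int(a[1]),int(a[0])
G=cv2.cvtColor(W['img'],cv2.COLOR_RGB2GRAY).astype(int)
print('row',r,[(k,G[r,k]) for k in range(c-26,c+27,4)]); print('col',c,[(k,G[k,c]) for k in range(r-32,r+40,3)])
E
python3 fin.py
```

```text
clock: 64.68
tcp_pos: [508.7, -87.2, 206.3]
ee_rot: [2.264, -2.178, -0.002]
contact_force: [-0.8, -0.3, -1.0]
gripper_width: 0.668
grip_force: 0.0
pred [277.  212.9] [305.  180.8]
row 212 [(250, np.int64(176)), (254, np.int64(160)), (258, np.int64(163)), (262, np.int64(80)), (266, np.int64(79)), (270, np.int64(84)), (274, np.int64(83)), (278, np.int64(82)), (282, np.int64(81)), (286, np.int64(74)), (290, np.int64(73)), (294, np.int64(73)), (298, np.int64(183)), (302, np.int64(175))]
col 276 [(180, np.int64(118)), (183, np.int64(118)), (186, np.int64(118)), (189, np.int64(58)), (192, np.int64(58)), (195, np.int64(75)), (198, np.int64(74)), (201, np.int64(72)), (204, np.int64(63)), (207, np.int64(68)), (210, np.int64(73)), (213, np.int64(83)), (216, np.int64(79)), (219, np.int64(68)), (222, np.int64(62)), (225, np.int64(57)), (228, np.int64(66)), (231, np.int64(159)), (234, np.int64(133)), (237, np.int64(78)), (240, np.int64(77)), (243, np.int64(78)), (246, np.int64(78)), (249, np.int64(133))]
```

```bash
python3 -m inch '[{"slide":[6,0,-2],"twist":0},{"slide":[6,0,-2],"twist":0},{"slide":[6,0,0],"twist":0},{"slide":[6,0,0],"twist":0},{"slide":[0,0,0],"twist":0}]'
python3 - <<'E'
from h import *
from scipy.optimize import minimize
T=robot.capture('top');S=robot.capture('side')
def cen(c,lo,hi,b,z,n):
    for k in blobs(c['img'],lo,hi,15,b)[:2]:
        m=cv2.moments(k); p=(m['m10']/m['m00'],m['m01']/m['m00']); print(n,np.round(p,1),cv2.contourArea(k),'cap',w(c,p,114).round(1))
for n,P in(('y',(504,60.5)),('g',(507.2,-14)),('k',(509.5,-89))): print(n,'pred cap top',proj(T,(*P,114)).round(1),'side',proj(S,(*P,107)).round(1))
cen(S,(22,130,100),(36,255,255),(215,140,295,260),107,'S y'); cen(S,(50,100,60),(88,255,255),(215,140,295,260),107,'S g')
cen(T,(24,140,200),(36,255,255),(228,180,262,215),114,'T y'); cen(T,(50,90,60),(88,255,255),(260,180,296,215),114,'T g')
# meter: red bezel + face contour, both cameras, plane of top edge
for c,b,n in((T,(112,115,178,170),'top'),(S,(95,285,170,375),'side')):
    H=cv2.cvtColor(c['img'],cv2.COLOR_RGB2HSV); h=cv2.bitwise_or(cv2.inRange(H,(0,110,50),(9,255,255)),cv2.inRange(H,(171,110,50),(180,255,255))); k=np.zeros_like(h); k[b[1]:b[3],b[0]:b[2]]=1
    k=max(cv2.findContours(h*k,cv2.RETR_EXTERNAL,cv2.CHAIN_APPROX_NONE)[0],key=cv2.contourArea); print(n,'meter',rect(c,k,46),cv2.contourArea(k))
E
```

```text
clock: 65.35
tcp_pos: [517.5, -329.0, 243.1]
ee_rot: [2.256, -2.182, -0.007]
contact_force: [-0.7, 0.5, -0.1]
gripper_width: 0.665
grip_force: 0.0
y pred cap top [242.7 191.9] side [247.3 213. ]
g pred cap top [276.7 191.1] side [259.6 185.4]
k pred cap top [310.9 190.7] side [271.1 160.6]
S y [249.3 243.3] 344.5 cap [472.2 128.4]
S y [246.2 213.6] 179.0 cap [503.2  67.4]
S g [263.6 214.8] 139.5 cap [470.6  58.9]
S g [258.8 186.3] 134.5 cap [505.4  -5.6]
T y [241.2 192.3] 84.0 cap [503.2  63.9]
T y [250.8 199.9] 78.0 cap [486.8  42.3]
T g [279.4 201.1] 90.5 cap [485.3 -20.4]
T g [275.1 191.7] 90.5 cap [505.8 -10.5]
top meter [622.2 313.8 106.7  55.1 -76.3] 929.0
side meter [621.9 317.  109.6  57.8 -76. ] 1890.0
```

```bash
python3 -c "
from station import robot
print(robot.hand_in())"
```

```text
the job is handed in; nothing more can be done
None
```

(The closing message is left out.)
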